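# Hang and pin the price saddles on the deli counter rail, then scan the display in

## Robot

A 6-joint arm with a two-finger parallel gripper is mounted at the origin on the work surface. World frame = base frame: x ahead of the robot, y to its left, z up, the work surface at z = 0. Lengths are in mm, angles in rad, forces in N, time in s.
With the tool pointing down it reaches from about 250 to 725 mm from the base axis. Payload 4 kg.
Tool frame: the origin (TCP) lies at the very end of the fingers, on their centre line; the grasp point (between the pads) lies 19 mm behind it (arm.grasp_offset is the distance from the TCP to the grasp point, in mm); z points along the fingers, y is the line along which they close (so a half turn about z gives the same grasp; the last joint's range is limited). The gripper opens to 85 mm and grips with 20 to 120 N. Pads are 22 mm wide; open, the fingers measure 114 mm over their backs; the gripper's body (76 mm by 85 mm) begins 54 mm behind the grasp point. The pads swing forward as they close: fully open they stand 13 mm farther back than shut.
Start: joints at [-1.244, 0.241, 0.005, 1.335, 0, 1.571], TCP at [160.505, -473.537, 231.306] pointing down, gripper open.
Joint ranges: [-2.72, 2.72], [-1.05, 1.87], [-1.09, 1.28], [-1.99, 2.15], [-1.42, 1.44], [-3.14, 3.14]. Speed limits (rad/s): [2.79, 2.79, 3.14, 3.14, 3.14, 3.14].

## Interface

Orientations are given as a 3x3 rotation matrix whose columns are the frame's x, y, z axes.
In Python, from cell import arm gives the robot as it stands.
- The arm moves only by the tool apply_moves, never from a script. Its argument "commands" is text: rows parted by semicolons, each of 7 numbers parted by spaces: the shift along the tool's x, y, z in units of 0.2 m (1.0 is 0.2 m), then the turn, a rotation vector about the tool's x, y, z in units of pi/4 rad (1.0 is pi/4 rad), then the opening, from 0 (shut) to 1 (fully open). A call has exactly 5 rows; each row is the pose to reach, as a shift and turn from the pose commanded when the call began, along the tool's axes at that moment; what a row does not reach only later rows make up. A row lasts 1/12 s, in which the tool goes at most 41.7 mm and 7.16 degrees, less where a joint would pass 70% of its speed; a pose out of reach is approached as far as the arm can. A call with a number of a shift or a turn outside -1 to 1 is refused whole. A call with a gripper value outside its range is refused whole. The fingers move at their own pace and stop on an object; "grip_force" is the grip in N (left out, the last holds). Time passes only in rows, so rows that repeat a pose let the fingers close, or fill a call up. It gives the time, the measured TCP pose, the force, the opening and the grip force at its end, in the units of the state.
- arm.get_state(): the state, without advancing time (a new reading comes with each control period).
- arm.capture(name): name is "side" or "top"; returns the picture (400x640x3 uint8, red, green, blue); there is no depth.
- arm.camera_info(name): a dict with "mtx" (3x3 intrinsics, pixels), "rvec" (rotation vector, rad) and "tvec" (3), from world to camera coordinates, as OpenCV has them. Camera axes: x right, y down, z forward; pixel columns grow to the right and rows downward; lengths in mm; the calibration is good to about 2 mm. A picture is of the moment at which its call begins. camera_info takes no time and is no camera call.
- arm.hand_in(): hands the job in; it is judged then, once.
The state is a dict: "time_s": time; "joints": joint angles; "joint_velocities": joint speeds; "joint_efforts": joint torques, N m; "eef_pos": TCP position; "tcp_rot": TCP orientation; "ft_force": force on the tool from outside, world axes, zero at the start; "moment": the same for the moment, N m; "width": finger opening in mm; "grasp_force": force on a finger pad.
Only numpy, scipy, OpenCV 4.12 (cv2) and the standard library are available. Lean on these libraries where they do the work, as an engineer would, in place of code of your own. Each camera call takes 0.05 s, during which the arm holds its last target. There are 200 camera calls.

## Task

Set up the counter display: hang every wooden price saddle over the rail, each at a pin hole of its own, and lock each one with a pin from the pine block, pushed fully home through saddle and rail; leave any spare pin in the block. When all are locked, pick up the hand scanner, aim it squarely at the middle of the barcode label from about 10 cm away and hold it steady there for a second or two, then lay it back flat in the middle of its rubber mat. Leave the other goods on the counter where they are.

Things in the scene. Friction and masses are not known exactly. Their poses are not given: they have to be found in the camera images.
- rail: Display rail, fixed: a level aluminium bar 26 mm wide (x) and 420 mm long (its y), 24 mm thick, top face 120 mm above the counter, on a post near each end (y = +-195 mm) with small feet. Origin on the counter under the bar's middle; y runs along the bar, z up.
- rail_hole0 (a point): Pin hole 0 of the rail: mouth centre, in the bar's top face (120 mm up), at -125 mm along the bar. Upright through-hole, 16 mm wide. Axes as the rail.
- rail_hole1 (a point): Pin hole 1 of the rail: mouth centre, in the bar's top face (120 mm up), at 0 mm along the bar. Upright through-hole, 16 mm wide. Axes as the rail.
- rail_hole2 (a point): Pin hole 2 of the rail: mouth centre, in the bar's top face (120 mm up), at 125 mm along the bar. Upright through-hole, 16 mm wide. Axes as the rail.
- saddle1: Price saddle, loose (2 or 3 are there; None if absent): stiff wooden inverted U, 160 g, paper panel on both faces; 42 mm thick over its legs (x), 84 wide (y), 78 high. Legs 5 mm thick, 70 long, 32 apart inside, 8 mm top; a steel ledge 8 mm high along each foot, 80 mm over both (x). Stands on its feet. Origin: centre of its underside, z up; hung on the rail, 50 mm up, its y along the bar.
- saddle2: Price saddle, loose (2 or 3 are there; None if absent): stiff wooden inverted U, 160 g, paper panel on both faces; 42 mm thick over its legs (x), 84 wide (y), 78 high. Legs 5 mm thick, 70 long, 32 apart inside, 8 mm top; a steel ledge 8 mm high along each foot, 80 mm over both (x). Stands on its feet. Origin: centre of its underside, z up; hung on the rail, 50 mm up, its y along the bar.
- saddle3: Price saddle, loose (2 or 3 are there; None if absent): stiff wooden inverted U, 160 g, paper panel on both faces; 42 mm thick over its legs (x), 84 wide (y), 78 high. Legs 5 mm thick, 70 long, 32 apart inside, 8 mm top; a steel ledge 8 mm high along each foot, 80 mm over both (x). Stands on its feet. Origin: centre of its underside, z up; hung on the rail, 50 mm up, its y along the bar.
- saddle1_hole (a point): Centre of the 20 mm through-hole in that saddle's top, in the top face, 78 mm above its origin. Axes as the saddle.
- saddle2_hole (a point): Centre of the 20 mm through-hole in that saddle's top, in the top face, 78 mm above its origin. Axes as the saddle.
- saddle3_hole (a point): Centre of the 20 mm through-hole in that saddle's top, in the top face, 78 mm above its origin. Axes as the saddle.
- pin1: Locking pin, loose, 60 g, 107 mm long: steel shank 12 mm thick, 60 long, its last 12 mm tapering to 6; flange 30 wide, 5 thick; black knob 22 wide, 42 high to hold it by. Origin: the shank's tip; z towards the knob. Stands upright in the pin block. Fully home, the flange lies on the saddle's top (tip 18 mm above the saddle's origin).
- pin2: Locking pin, loose, 60 g, 107 mm long: steel shank 12 mm thick, 60 long, its last 12 mm tapering to 6; flange 30 wide, 5 thick; black knob 22 wide, 42 high to hold it by. Origin: the shank's tip; z towards the knob. Stands upright in the pin block. Fully home, the flange lies on the saddle's top (tip 18 mm above the saddle's origin).
- pin3: Locking pin, loose, 60 g, 107 mm long: steel shank 12 mm thick, 60 long, its last 12 mm tapering to 6; flange 30 wide, 5 thick; black knob 22 wide, 42 high to hold it by. Origin: the shank's tip; z towards the knob. Stands upright in the pin block. Fully home, the flange lies on the saddle's top (tip 18 mm above the saddle's origin).
- pin_block: Pine block that keeps the pins, fixed, 50 x 150 mm and 70 mm high, with three upright 14 mm holes at y = -50, 0, 50 mm; pins stand in them with the flange on its top (tips 10 mm above the counter). Origin: centre of its underside; y along the row.
- scanner: Hand scanner, loose, about 180 g: a grey stick 150 mm long (its x), 40 mm wide (y), 36 mm high (z), with a black nose at its +x end, which it looks out of along +x, and a white button on top. Origin: centre of its underside; lies flat on the mat.
- scanner_nose (a point): Centre of the scanner's nose window, 75 mm ahead of and 18 mm above the scanner's origin. Axes as the scanner (x = line of sight).
- mat: Black rubber mat, fixed, 200 x 120 mm, 4 mm thick; the scanner's place. Origin: centre of its underside; x along its length.
- label (a point): Centre of the barcode label, 140 mm above the counter: white, black bars, 70 x 50 mm, alike on both faces of a fixed upright wooden panel (8 mm thick, 80 wide, 180 high, 60 x 90 mm foot) beside one end of the rail (a fixed tin, 72 mm wide, 130 high, stands beside the other). x is square to the label and points away from the robot, z up.
- jar2: Clear glass jar, 54 mm wide, 70 mm high. Other goods, loose: to be left where it is. Origin: centre of its underside.
- jar3: Green glass jar, 60 mm wide, 60 mm high. Other goods, loose: to be left where it is. Origin: centre of its underside.
Things that resemble listed ones, but are neither listed nor needed, are in the scene too. Leave any blue or yellow look-alike of the saddle2 alone.

How it is judged (in metres and radians):
On the way, in this order (a step that is already met when the one before it is completed fails the run):
1. every saddle hangs on the rail and is locked by a pin (z of saddle1 in the frame of rail between 0.044 and 0.056 m and x of saddle1 in the frame of rail between -0.008 and 0.008 m and y of saddle1 in the frame of rail between -0.15 and 0.15 m and angle between each of saddle1, saddle2, saddle3's own z axis and vertical below 0.12 rad and ((horizontal distance between pin1 and saddle1_hole below 0.009 m and z of pin1 in the frame of saddle1 between 0.01 and 0.024 m and angle between pin1's own z axis and vertical below 0.12 rad) or (horizontal distance between pin2 and saddle1_hole below 0.009 m and z of pin2 in the frame of saddle1 between 0.01 and 0.024 m and angle between pin2's own z axis and vertical below 0.12 rad) or (horizontal distance between pin3 and saddle1_hole below 0.009 m and z of pin3 in the frame of saddle1 between 0.01 and 0.024 m and angle between pin3's own z axis and vertical below 0.12 rad)) and z of saddle2 in the frame of rail between 0.044 and 0.056 m and x of saddle2 in the frame of rail between -0.008 and 0.008 m and y of saddle2 in the frame of rail between -0.15 and 0.15 m and ((horizontal distance between pin1 and saddle2_hole below 0.009 m and z of pin1 in the frame of saddle2 between 0.01 and 0.024 m and angle between pin1's own z axis and vertical below 0.12 rad) or (horizontal distance between pin2 and saddle2_hole below 0.009 m and z of pin2 in the frame of saddle2 between 0.01 and 0.024 m and angle between pin2's own z axis and vertical below 0.12 rad) or (horizontal distance between pin3 and saddle2_hole below 0.009 m and z of pin3 in the frame of saddle2 between 0.01 and 0.024 m and angle between pin3's own z axis and vertical below 0.12 rad)) and z of saddle3 in the frame of rail between 0.044 and 0.056 m and x of saddle3 in the frame of rail between -0.008 and 0.008 m and y of saddle3 in the frame of rail between -0.15 and 0.15 m and ((horizontal distance between pin1 and saddle3_hole below 0.009 m and z of pin1 in the frame of saddle3 between 0.01 and 0.024 m and angle between pin1's own z axis and vertical below 0.12 rad) or (horizontal distance between pin2 and saddle3_hole below 0.009 m and z of pin2 in the frame of saddle3 between 0.01 and 0.024 m and angle between pin2's own z axis and vertical below 0.12 rad) or (horizontal distance between pin3 and saddle3_hole below 0.009 m and z of pin3 in the frame of saddle3 between 0.01 and 0.024 m and angle between pin3's own z axis and vertical below 0.12 rad))), for 0.2 s.
2. the held scanner is aimed at the label and kept still (x of label in the frame of scanner_nose between 0.05 and 0.16 m and y of label in the frame of scanner_nose between -0.025 and 0.025 m and z of label in the frame of scanner_nose between -0.025 and 0.025 m and angle between the x axis of scanner and the x axis of label, either way round below 0.4 rad and linear speed of scanner below 0.03 m/s and angular speed of scanner below 0.3 rad/s and contact force between the fingers and scanner above 1 N), for 0.8 s.
At the end, for the whole second after the job is handed in: All saddles present hang upright on the rail (height +-6 mm), each with an upright pin through it and a rail hole, home within 6 mm; other pins stand in the block; scanner flat and still on the mat, centre within 45 mm. Scan: 50-160 mm off, centred to 25 mm, square to 0.4 rad, still 0.8 s (all of step 1 and x of scanner in the frame of mat between -0.045 and 0.045 m and y of scanner in the frame of mat between -0.045 and 0.045 m and z of scanner in the frame of mat between 0 and 0.009 m and angle between scanner's own z axis and vertical below 0.12 rad and linear speed of scanner below 0.03 m/s and ((x of pin1 in the frame of pin_block between -0.008 and 0.008 m and y of pin1 in the frame of pin_block between -0.065 and 0.065 m and z of pin1 in the frame of pin_block between 0.002 and 0.016 m and angle between pin1's own z axis and vertical below 0.15 rad) or (x of pin1 in the frame of rail between -0.008 and 0.008 m and z of pin1 in the frame of rail between 0.063 and 0.076 m)) and ((x of pin2 in the frame of pin_block between -0.008 and 0.008 m and y of pin2 in the frame of pin_block between -0.065 and 0.065 m and z of pin2 in the frame of pin_block between 0.002 and 0.016 m and angle between pin2's own z axis and vertical below 0.15 rad) or (x of pin2 in the frame of rail between -0.008 and 0.008 m and z of pin2 in the frame of rail between 0.063 and 0.076 m)) and ((x of pin3 in the frame of pin_block between -0.008 and 0.008 m and y of pin3 in the frame of pin_block between -0.065 and 0.065 m and z of pin3 in the frame of pin_block between 0.002 and 0.016 m and angle between pin3's own z axis and vertical below 0.15 rad) or (x of pin3 in the frame of rail between -0.008 and 0.008 m and z of pin3 in the frame of rail between 0.063 and 0.076 m))); the robot touches nothing.
It fails at once if one of the other goods is shoved away (distance of any of jar2, jar3 from where it was at the start of the episode above 0.05 m).
It fails at once if one of the other goods is tipped over (angle between any of jar2, jar3's own z axis and vertical above 0.5 rad).
Of saddle1, saddle2, saddle3 only 2 to 3 are there at a start; the rules pass over those that are not, and their reading is None.
At some moment in a run one of saddle1, saddle2, saddle3, scanner may be knocked a few centimetres aside while the robot is not near it.
It also fails if it takes over 210 s, if anything falls off the work surface, if the arm or the gripper's body presses on something with over 40 N, if the wrist force passes 120 N, or if a joint passes its speed limit or range.

## Working session

There is one attempt and no reset: what is moved stays moved. The work goes in short steps, Python scripts to look and compute and a tool call to move; the robot and the scene stay as the last step left them, time stands still between calls to the robot, and variables do not carry over. Pictures are saved under pics/ and viewed, at most 14 in all, crops included, and the job is handed in when it is done.

Besides the shell and the picture viewer there is one more tool, called after "Request:" as name(argument=value, ...) on one line, values as JSON. apply_moves: Moves the arm, as the interface text tells. Its arguments: {"type":"object","properties":{"commands":{"type":"string"},"grip_force":{"type":"number"}},"required":["commands"]}

```bash
ls; mkdir -p pics; python3 - <<'E'
from cell import arm
import cv2
for n in("side","top"):
    cv2.imwrite(f"pics/{n}0.png",arm.capture(n)[:,:,::-1]); print(n,arm.camera_info(n))
print(arm.get_state())
E
```

```text
pics
side {'mtx': array([[371.72510824,   0.        , 315.06549842],
       [  0.        , 371.72510824, 196.33354291],
       [  0.        ,   0.        ,   1.        ]]), 'rvec': array([ 2.14286879, -0.20421964,  0.14050252]), 'tvec': array([-437.59593643,  122.514382  , 1050.40677176])}
top {'mtx': array([[365.97233163,   0.        , 322.4570944 ],
       [  0.        , 365.97233163, 201.77202794],
       [  0.        ,   0.        ,   1.        ]]), 'rvec': array([ 2.16418758, -2.04726754,  0.21072065]), 'tvec': array([ -21.90167886,  455.7893014 , 1164.4861636 ])}
{'time_s': 0.1, 'joints': array([-1.24401422e+00,  2.41332557e-01,  3.85815760e-03,  1.33518903e+00,
       -2.38514595e-05,  1.57078335e+00]), 'joint_velocities': array([ 0.00097439, -0.00012996,  0.00215506,  0.00050114,  0.00121314,
        0.00065277]), 'joint_efforts': array([-4.48022711e-04, -3.73138797e+01,  2.53010023e+01,  1.08871772e-02,
       -3.87439388e-05, -7.19121658e-06]), 'eef_pos': array([ 160.31141045, -473.01050418,  230.50420621]), 'tcp_rot': array([[ 9.47075998e-01,  3.21008826e-01, -6.21922144e-04],
       [ 3.21009428e-01, -9.47074362e-01,  1.76063486e-03],
       [-2.38271892e-05, -1.86709789e-03, -9.99998257e-01]]), 'ft_force': array([ 0.45278209, -0.38340221, -0.08304913]), 'moment': array([-0.01580544, -0.02322772,  0.0413675 ]), 'grasp_force': 0.0, 'width': 85.36492035610985}
```

View pics/side0.png

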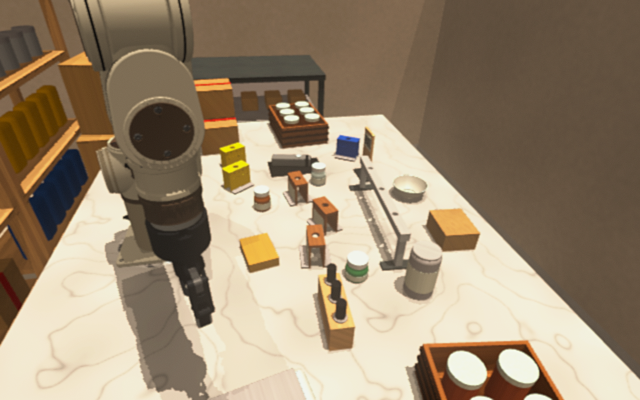

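View pics/top0.png

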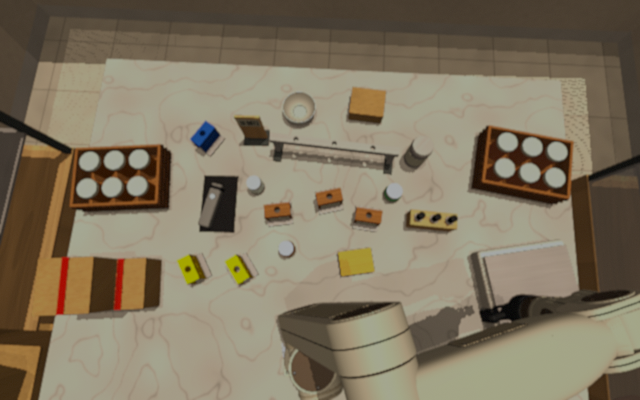

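The side view shows 3 brown saddles at (298,187), (325,214) and (315,243), the pin block at (336,310) and the rail from (365,170) to (400,250). The top view shows the same saddles at (277,211), (329,199) and (368,216), with yellow and blue look-alikes at (190,269), (237,269) and (205,136). The rail runs (278,148)–(390,160), the scanner is at (211,203), the label panel at (252,128) and the tin at (417,152). I'll enlarge the working area to confirm the saddles.

```bash
cat > h.py <<'E'
import numpy as np, cv2
from cell import arm
def cam(n):
    c=arm.camera_info(n); R=cv2.Rodrigues(np.array(c['rvec'],float))[0]; return np.array(c['mtx']),R,np.array(c['tvec'],float)
def proj(n,P):
    K,R,t=cam(n); q=(np.atleast_2d(P)@R.T+t)@K.T; return q[:,:2]/q[:,2:]
def ray(n,uv):
    K,R,t=cam(n); d=R.T@np.linalg.solve(K,[uv[0],uv[1],1]); return -R.T@t,d
def onz(n,uv,z):
    c,d=ray(n,uv); return (c+d*(z-c[2])/d[2]).round(1)
def two(uvt,uvs):
    (a,d),(b,e)=ray('top',uvt),ray('side',uvs); d/=np.linalg.norm(d); e/=np.linalg.norm(e)
    s=np.linalg.lstsq(np.c_[d,-e],b-a,rcond=None)[0]; p,q=a+d*s[0],b+e*s[1]; return ((p+q)/2).round(1),np.linalg.norm(p-q).round(1)
def crop(img,x0,y0,x1,y1,f,out): cv2.imwrite(out,cv2.resize(img[y0:y1,x0:x1,::-1],None,fx=f,fy=f,interpolation=cv2.INTER_CUBIC))
E
python3 - <<'E'
from h import *
t=cv2.imread('pics/top0.png')[:,:,::-1]; s=cv2.imread('pics/side0.png')[:,:,::-1]
crop(t,185,100,465,245,2.85,'pics/t1.png'); crop(s,220,120,440,350,2.6,'pics/s1.png')
from scipy import ndimage
for n,im in(('top',t),('side',s)):
    hsv=cv2.cvtColor(im,cv2.COLOR_RGB2HSV)
    m=cv2.inRange(hsv,(3,110,40),(14,255,255))
    k,l,st,c=cv2.connectedComponentsWithStats(m)
    for i in range(1,k):
        if st[i,4]>60: print(n,c[i].round(1),st[i],onz(n,c[i],78) if n=='top' else '')
E
```

```text
top [523.8 165. ] [ 479  126   94   75 2990] [ 610.  -651.9   78. ]
top [119.9 179. ] [  68  145   97   65 3194] [489.7 670.7  78. ]
top [328.7 196.9] [316 188  27  20 345] [467.2 -16.3  78. ]
top [277.1 210.3] [264 203  27  17 345] [413.9 147.1  78. ]
top [368.  215.4] [355 208  27  17 348] [ 413.3 -145.    78. ]
top [ 62.1 284.6] [ 55 256  15  60 279] [144.5 791.3  78. ]
top [118.1 284.5] [112 258  13  53 309] [154.4 618.3  78. ]
side [40.9 54.5] [  0   0  70 104 933] 
side [23.7 64.9] [  0  50  50  30 164] 
side [213.1  83.7] [194  81  38   6  95] 
side [160.4 129.7] [ 130  103   63   56 2003] 
side [297.4 127.8] [ 267  102   61   46 1497] 
side [219.3 119. ] [203 116  34   7 124] 
side [ 58.1 135.3] [ 40 118  36  35 161] 
side [ 48.6 168.9] [ 28 143  42  50 242] 
side [ 26.4 221.4] [   0  145   91  132 2987] 
side [ 31.3 165.1] [ 21 152  24  28 134] 
side [298.1 182.8] [287 170  21  34 352] 
side [261.7 199.4] [254 195  16   9  99] 
side [321.3 224.4] [307 197  31  70 937] 
side [ 10.8 292.2] [  0 271  23  42 207] 
side [327.1 325.4] [322 305  14  35  77] 
side [477.2 372.4] [ 415  340  149   60 4568]
```

View pics/t1.png

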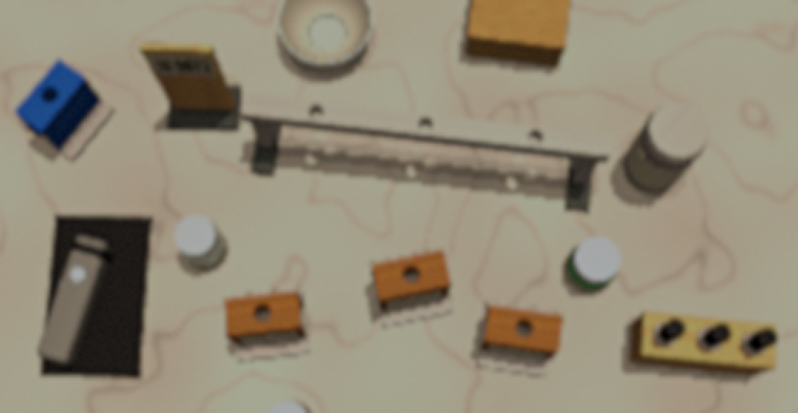

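View pics/s1.png

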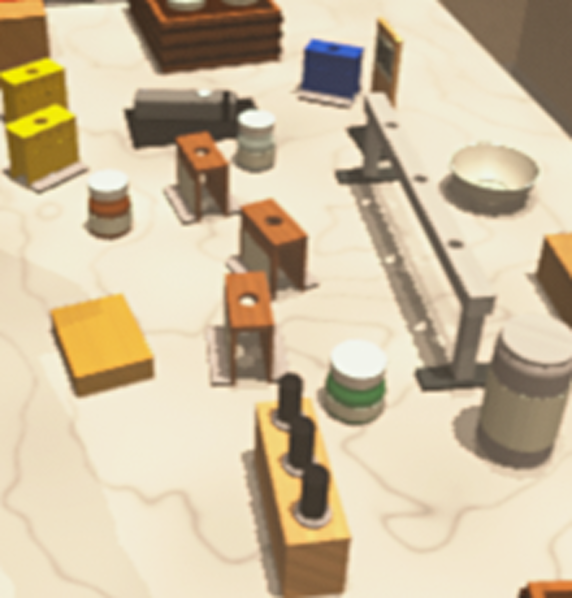

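The crop confirms the three brown saddles, at crop (262,313), (412,274) and (524,327). The yellow and blue ones are decoys. The scanner's nose points up (away from the robot), and there are three pins in the block. Next I measure all of it.

```bash
python3 - <<'E'
from h import *
t=cv2.imread('pics/top0.png')[:,:,::-1]; s=cv2.imread('pics/side0.png')[:,:,::-1]
def dark(im,uv,r=4):
    u,v=np.round(uv).astype(int); g=im[v-r:v+r+1,u-r:u+r+1].astype(float).sum(2); w=np.clip(np.percentile(g,60)-g,0,None); w[w<.35*w.max()]=0
    k,l=cv2.connectedComponents((w>0).astype(np.uint8)); w[l!=l[r,r]]=0 if l[r,r] else w[l!=l[r,r]]
    y,x=np.mgrid[v-r:v+r+1,u-r:u+r+1]; return np.array([(w*x).sum(),(w*y).sum()])/w.sum()
T=lambda a,b:(a/2.85+185,b/2.85+100)
S=lambda a,b:(a/2.6+220,b/2.6+120)
for nm,z,a,b in [('rh_left',120,(316,110),(391,125)),('rh_mid',120,(426,123),(421,178)),('rh_right',120,(536,135),(456,243)),
  ('sL',78,(262,313),(203,152)),('sM',78,(412,274),(274,220)),('sR',78,(524,327),(249,299))]:
    ut,us=dark(t,T(*a)),(dark(s,S(*b)) if nm!='sR' else np.array(S(*b)))
    print(nm,ut.round(1),us.round(1),onz('top',ut,z),onz('side',us,z),two(ut,us))
# saddle yaw from bright top faces
hsv=cv2.cvtColor(t,cv2.COLOR_RGB2HSV)
for c in((277,210),(329,197),(368,215)):
    sub=np.zeros(t.shape[:2],np.uint8); sub[c[1]-16:c[1]+16,c[0]-18:c[0]+18]=255
    m=cv2.inRange(hsv,(3,110,115),(16,255,255))&sub
    cn=max(cv2.findContours(m,0,2)[0],key=cv2.contourArea); bx=cv2.boxPoints(cv2.minAreaRect(cn))
    W=np.array([onz('top',p,78)[:2] for p in bx]); e=[W[1]-W[0],W[2]-W[1]]; L=max(e,key=np.linalg.norm)
    print('sad',W.mean(0),[np.linalg.norm(x).round(1) for x in e],'yaw of long', np.degrees(np.arctan2(L[1],L[0])).round(1)%180)
# pins: knob tops z=117 in both ; flange
for a,b in (((672,326),(290,382)),((718,330),(302,425)),((765,335),(315,474))): print('pin',onz('top',T(*a),117),onz('side',S(*b),115),two(T(*a),S(*b)))
# block corners top face z=70
print('blk',[onz('top',T(*p),70)[:2] for p in((640,313),(776,328),(773,369),(637,357))],[onz('side',S(*p),70)[:2] for p in((256,405),(306,398),(348,540),(288,545))])
print('mat',[onz('top',T(*p),4)[:2] for p in((56,217),(152,219),(138,376),(42,374))])
print('scan',[onz('top',T(*p),36)[:2] for p in((74,235),(108,244),(70,362),(40,352))], 'btn',onz('top',T(77,273),38))
print('label top panel corners z180',[onz('top',T(*p),180)[:2] for p in((142,48),(213,48))], two(T(177,48),S(389,28)))
print('rail ends top', [onz('top',T(*p),120)[:2] for p in((243,118),(606,158))])
print('jar2',onz('top',T(196,238),70),onz('side',S(256,118),70),'jar3',onz('top',T(597,257),60))
E
```

```text
rh_left [295.5 138. ] [370.3 167.6] [646.5 101.2 120. ] [644.  100.7 120. ] (array([645.4, 101.3, 119.9]), np.float64(2.2))
rh_mid [334.  142.3] [381.1 188.3] [638.6 -23.8 120. ] [634.9 -23.9 120. ] (array([636.7, -23.5, 120.2]), np.float64(3.4))
rh_right [372.7 146.9] [394.7 213.4] [ 629.9 -148.8  120. ] [ 626.8 -149.   120. ] (array([ 628.5, -148.5,  119.9]), np.float64(2.7))
sL [276.2 208.1] [297.7 177.1] [420.9 150.4  78. ] [418.2 150.3  78. ] (array([419.5, 150.4,  78.1]), np.float64(2.6))
sM [328.7 194.7] [325.1 204.5] [474.3 -16.   78. ] [471.  -17.8  78. ] (array([473. , -15.8,  76.8]), np.float64(3.1))
sR [368.9 213.7] [315.8 235. ] [ 419.2 -147.7   78. ] [ 416.2 -149.9   78. ] (array([ 418.1, -147.8,   76.4]), np.float64(2.8))
sad [417.05 148.1 ] [np.float64(81.9), np.float64(40.0)] yaw of long 99.6
sad [469.975 -15.625] [np.float64(83.7), np.float64(40.0)] yaw of long 106.0
sad [ 415.675 -145.4  ] [np.float64(40.7), np.float64(82.9)] yaw of long 84.8
pin [ 418.5 -303.7  117. ] [ 417.9 -307.9  115. ] (array([ 419.1, -304.9,  112.1]), np.float64(0.7))
pin [ 416.9 -353.4  117
[... 163 characters left out ...]
p.float64(1.1))
blk [array([ 440.5, -279.6]), array([ 431.7, -433. ]), array([ 384.8, -428.7]), array([ 390. , -276.5])] [array([ 394.8, -285.3]), array([ 440.3, -284.9]), array([ 434.2, -435.9]), array([ 388.3, -431.9])]
mat [array([534.3, 420. ]), array([538.3, 302.2]), array([345. , 298.8]), array([341.1, 412.9])]
scan [array([504.8, 384.6]), array([496.1, 342.9]), array([353.2, 371.1]), array([362.9, 407.3])] btn [458.5 374.9  38. ]
label top panel corners z180 [array([682.1, 287.6]), array([686.2, 210.4])] (array([684.9, 249.6, 179.7]), np.float64(1.2))
rail ends top [array([630.6, 181.5]), array([ 605.3, -229.1])]
jar2 [500.5 232.   70. ] [504.7 232.1  70. ] jar3 [ 505.9 -231.8   60. ]
```

```bash
cat >> h.py <<'E'
def pose():
    s=arm.get_state(); R=s['tcp_rot']; return np.array(s['eef_pos']),np.degrees(np.arctan2(R[1,0],R[0,0]))
def plan(*tg):
    """targets (x,y,z,yaw deg,grip); prints numbers for each call"""
    p,a=pose(); print('at',p.round(1),round(a,1))
    for x,y,z,b,g in tg:
        q=np.array([x,y,z],float); d=(b-a+180)%360-180
        n=max(1,int(np.ceil(max(np.abs(q-p).max()/180,np.linalg.norm(q-p)/200,abs(d)/34))))
        st=(q-p)/n
        for i in range(n):
            c,s=np.cos(np.radians(a)),np.sin(np.radians(a))
            u=np.array([c*st[0]+s*st[1],s*st[0]-c*st[1],-st[2]])/200
            print(' %.3f %.3f %.3f 0 0 %.3f %g'%(*u,-d/n/45,g)); a+=d/n
        p=q
E
python3 -c "
from h import *
plan((417.3,-147,240,84.8,1),(417.3,-147,120,84.8,1),(417.3,-147,42,84.8,1))"
```

```text
at [ 160.3 -473.   230.5] 18.7
 0.580 -0.377 -0.016 0 0 -0.489 1
 0.679 -0.132 -0.016 0 0 -0.489 1
 0.679 0.132 -0.016 0 0 -0.489 1
 0.000 0.000 0.600 0 0 -0.000 1
 0.000 0.000 0.390 0 0 -0.000 1
```

Request:
apply_moves(commands="0.58 -0.377 -0.016 0 0 -0.489 1;0.58 -0.377 -0.016 0 0 -0.489 1;0.58 -0.377 -0.016 0 0 -0.489 1;0.58 -0.377 -0.016 0 0 -0.489 1;0.58 -0.377 -0.016 0 0 -0.489 1")

```text
time_s: 0.52
eef_pos: [247.5, -362.2, 234.4]
tcp_rot: [[0.755, 0.656, 0.0], [0.656, -0.755, 0.001], [0.001, -0.001, -1.0]]
ft_force: [-0.5, 0.1, 0.9]
width: 85.5
grasp_force: 0.0
```

Request:
apply_moves(commands="0.679 -0.132 -0.016 0 0 -0.489 1;0.679 -0.132 -0.016 0 0 -0.489 1;0.679 -0.132 -0.016 0 0 -0.489 1;0.679 -0.132 -0.016 0 0 -0.489 1;0.679 -0.132 -0.016 0 0 -0.489 1")

```text
time_s: 0.93
eef_pos: [333.1, -254.8, 237.6]
tcp_rot: [[0.455, 0.891, 0.0], [0.891, -0.455, 0.0], [0.0, -0.0, -1.0]]
ft_force: [-0.3, -0.5, 0.7]
width: 85.6
grasp_force: 0.0
```

Request:
apply_moves(commands="0.679 0.132 -0.016 0 0 -0.489 1;0.679 0.132 -0.016 0 0 -0.489 1;0.679 0.132 -0.016 0 0 -0.489 1;0.679 0.132 -0.016 0 0 -0.489 1;0.679 0.132 -0.016 0 0 -0.489 1")

```text
time_s: 1.35
eef_pos: [419.0, -147.0, 240.5]
tcp_rot: [[0.089, 0.996, 0.0], [0.996, -0.089, -0.0], [-0.0, 0.0, -1.0]]
ft_force: [-0.1, 0.2, 0.1]
width: 85.2
grasp_force: 0.0
```

```bash
python3 -c "
from h import *
plan((417.3,-147,120,84.8,1),(417.3,-147,42,84.8,1))
im=arm.capture('side');crop(im,220,120,440,350,2.6,'pics/s2.png')"
```

```text
at [ 419.  -147.   240.5] 84.9
 -0.001 -0.008 0.603 0 0 0.002 1
 0.000 0.000 0.390 0 0 -0.000 1
```

View pics/s2.png

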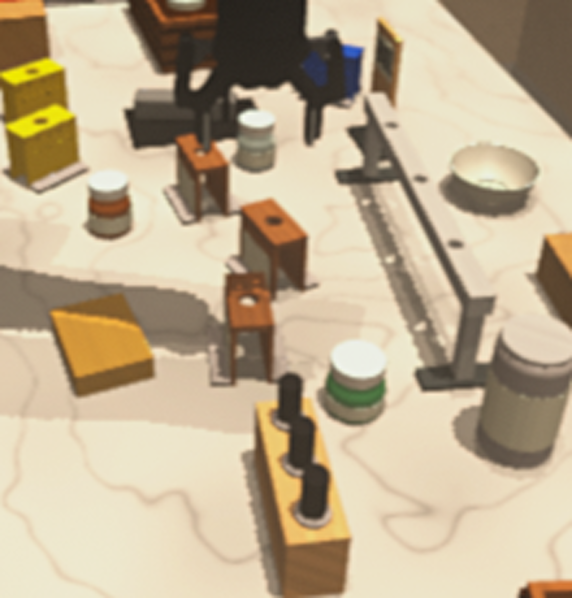

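The side crop shows the open fingers above the right saddle at crop (248,300), and nothing has shifted. I descend and grip.

Request:
apply_moves(commands="0 -0.008 0.603 0 0 0 1;0 -0.008 0.603 0 0 0 1;0 -0.008 0.603 0 0 0 1;0 -0.008 0.603 0 0 0 1;0 -0.008 0.603 0 0 0 1")

```text
time_s: 1.82
eef_pos: [413.2, -148.5, 119.1]
tcp_rot: [[0.095, 0.995, -0.006], [0.995, -0.095, 0.001], [0.001, -0.006, -1.0]]
ft_force: [-0.2, 0.2, -0.2]
width: 85.5
grasp_force: 0.0
```

Request:
apply_moves(commands="0 0 0.1 0 0 0 1;0 0 0.2 0 0 0 1;0 0 0.3 0 0 0 1;0 0 0.39 0 0 0 1;0 0 0.39 0 0 0 1")

```text
time_s: 2.23
eef_pos: [415.9, -148.6, 42.4]
tcp_rot: [[0.094, 0.996, -0.001], [0.996, -0.094, -0.0], [-0.0, -0.001, -1.0]]
ft_force: [-0.4, 0.7, -0.2]
width: 85.2
grasp_force: 0.0
```

Request:
apply_moves(commands="0 0 0 0 0 0 0.4;0 0 0 0 0 0 0.4;0 0 0 0 0 0 0.4;0 0 0 0 0 0 0.4;0 0 0 0 0 0 0.4", grip_force=35)

```text
time_s: 2.65
eef_pos: [417.2, -148.3, 44.2]
tcp_rot: [[0.092, 0.996, 0.003], [0.996, -0.092, -0.002], [-0.001, 0.003, -1.0]]
ft_force: [-1.1, -0.9, 5.8]
width: 41.6
grasp_force: 37.0
```

Request:
apply_moves(commands="0 0 0 0 0 0 0.4;0 0 0 0 0 0 0.4;0 0 0 0 0 0 0.4;0 0 0 0 0 0 0.4;0 0 0 0 0 0 0.4", grip_force=35)

```text
time_s: 3.07
eef_pos: [417.1, -148.3, 44.2]
tcp_rot: [[0.092, 0.996, 0.003], [0.996, -0.092, -0.002], [-0.002, 0.003, -1.0]]
ft_force: [-0.2, -0.1, 5.6]
width: 41.5
grasp_force: 37.0
```

```bash
python3 -c "
from h import *
plan((417,-148.3,235,84.8,.35),(628.5,-149,235,86.1,.35),(628.5,-149,140,86.1,.35))"
```

```text
at [ 417.1 -148.3   44.2] 84.7
 -0.000 -0.000 -0.477 0 0 -0.001 0.35
 -0.000 -0.000 -0.477 0 0 -0.001 0.35
 0.046 0.527 -0.000 0 0 -0.014 0.35
 0.040 0.527 -0.000 0 0 -0.014 0.35
 0.000 0.000 0.475 0 0 -0.000 0.35
```

Request:
apply_moves(commands="0 0 -0.2 0 0 0 0.35;0 0 -0.4 0 0 0 0.35;0 0 -0.6 0 0 0 0.35;0 0 -0.8 0 0 0 0.35;0 0 -0.95 0 0 0 0.35")

```text
time_s: 3.48
eef_pos: [416.6, -147.7, 236.6]
tcp_rot: [[0.092, 0.996, 0.004], [0.996, -0.092, -0.002], [-0.001, 0.005, -1.0]]
ft_force: [1.9, -0.7, -2.0]
width: 41.6
grasp_force: 37.0
```

Request:
apply_moves(commands="0.01 0.11 0 0 0 -0.005 0.35;0.02 0.22 0 0 0 -0.01 0.35;0.03 0.33 0 0 0 -0.014 0.35;0.04 0.44 0 0 0 -0.014 0.35;0.046 0.527 0 0 0 -0.014 0.35")

```text
time_s: 3.9
eef_pos: [523.2, -147.9, 233.0]
tcp_rot: [[0.08, 0.997, 0.001], [0.997, -0.08, -0.0], [-0.0, 0.001, -1.0]]
ft_force: [-0.2, 0.8, -1.7]
width: 41.7
grasp_force: 37.1
```

Request:
apply_moves(commands="0.01 0.11 0 0 0 -0.005 0.35;0.02 0.22 0 0 0 -0.01 0.35;0.03 0.33 0 0 0 -0.014 0.35;0.04 0.44 0 0 0 -0.014 0.35;0.04 0.527 0 0 0 -0.014 0.35")

```text
time_s: 4.32
eef_pos: [628.8, -148.1, 232.6]
tcp_rot: [[0.069, 0.998, 0.001], [0.998, -0.069, 0.0], [0.0, 0.001, -1.0]]
ft_force: [0.2, -0.1, -1.5]
width: 41.4
grasp_force: 37.1
```

Request:
apply_moves(commands="0 0 0 0 0 0 0.35;0 0 0 0 0 0 0.35;0 0 0 0 0 0 0.35;0 0 0 0 0 0 0.35;0 0 0 0 0 0 0.35")

```text
time_s: 4.73
eef_pos: [626.7, -148.6, 233.0]
tcp_rot: [[0.07, 0.998, 0.0], [0.998, -0.07, -0.0], [-0.0, 0.0, -1.0]]
ft_force: [-0.5, -0.3, -1.3]
width: 41.6
grasp_force: 37.0
```

```bash
python3 -c "
from h import *
plan((628.5,-149,180,86.1,.35))
im=arm.capture('side');crop(im,330,100,470,290,3,'pics/s3.png')"
```

```text
at [ 626.7 -148.6  233. ] 86.0
 -0.001 0.009 0.265 0 0 -0.003 0.35
```

View pics/s3.png

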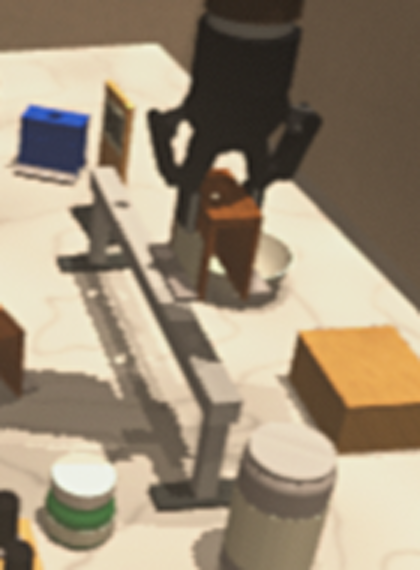

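The saddle is held upright above the rail near crop (230,230). I compare its projection before lowering.

```bash
python3 -c "
from h import *
x,y,z=626.7,-148.6,233-44
r=np.radians(-3.9);c,s=np.cos(r),np.sin(r)
for l in [(-21,-42,78),(21,-42,78),(21,-42,8),(-21,-42,8)]:
    print(l,((proj('side',[x+c*l[0]-s*l[1],y+s*l[0]+c*l[1],z+l[2]])-[330,100])*3).round(0))
"
```

```text
(-21, -42, 78) [[211. 218.]]
(21, -42, 78) [[263. 216.]]
(21, -42, 8) [[248. 291.]]
(-21, -42, 8) [[198. 294.]]
```

Request:
apply_moves(commands="0 0.009 0.06 0 0 0 0.35;0 0.009 0.12 0 0 0 0.35;0 0.009 0.18 0 0 0 0.35;0 0.009 0.24 0 0 0 0.35;0 0.009 0.265 0 0 0 0.35")

```text
time_s: 5.2
eef_pos: [627.9, -148.5, 177.8]
tcp_rot: [[0.07, 0.998, -0.003], [0.998, -0.07, 0.001], [0.0, -0.003, -1.0]]
ft_force: [0.5, -0.7, -1.6]
width: 41.5
grasp_force: 37.1
```

Request:
apply_moves(commands="0 0 0.03 0 0 0 0.35;0 0 0.06 0 0 0 0.35;0 0 0.09 0 0 0 0.35;0 0 0.12 0 0 0 0.35;0 0 0.15 0 0 0 0.35")

```text
time_s: 5.62
eef_pos: [629.4, -148.7, 149.2]
tcp_rot: [[0.07, 0.998, 0.001], [0.998, -0.07, -0.0], [-0.0, 0.001, -1.0]]
ft_force: [0.4, 0.3, -1.8]
width: 41.6
grasp_force: 37.1
```

```bash
python3 -c "
from h import *
plan((628.5,-149,110,86.1,.35),(628.5,-149,95,86.1,.35)); print(arm.get_state()['ft_force'])"
```

```text
at [ 629.4 -148.7  149.2] 86.0
 -0.002 -0.004 0.196 0 0 -0.002 0.35
 0.000 0.000 0.075 0 0 -0.000 0.35
[ 0.40198265  0.2959603  -1.82850619]
```

No contact, so the legs straddle the bar. I keep lowering.

Request:
apply_moves(commands="0 0 0.04 0 0 0 0.35;0 0 0.08 0 0 0 0.35;0 0 0.12 0 0 0 0.35;0 0 0.16 0 0 0 0.35;0 0 0.195 0 0 0 0.35")

```text
time_s: 6.03
eef_pos: [629.0, -148.6, 109.1]
tcp_rot: [[0.07, 0.998, -0.001], [0.998, -0.07, 0.0], [0.0, -0.001, -1.0]]
ft_force: [0.7, -0.2, -1.5]
width: 41.6
grasp_force: 37.1
```

Request:
apply_moves(commands="0 0 0.015 0 0 0 0.35;0 0 0.03 0 0 0 0.35;0 0 0.045 0 0 0 0.35;0 0 0.06 0 0 0 0.35;0 0 0.06 0 0 0 0.35")

```text
time_s: 6.45
eef_pos: [629.0, -148.7, 97.8]
tcp_rot: [[0.07, 0.998, -0.0], [0.998, -0.07, 0.0], [0.0, -0.0, -1.0]]
ft_force: [0.8, 0.1, -2.1]
width: 41.5
grasp_force: 37.1
```

Request:
apply_moves(commands="0 0 0.01 0 0 0 0.35;0 0 0.015 0 0 0 0.35;0 0 0.02 0 0 0 0.35;0 0 0.025 0 0 0 0.35;0 0 0.025 0 0 0 0.35")

```text
time_s: 6.87
eef_pos: [629.4, -148.7, 94.3]
tcp_rot: [[0.07, 0.998, 0.001], [0.998, -0.07, -0.0], [-0.0, 0.001, -1.0]]
ft_force: [-2.7, 0.4, 2.8]
width: 41.7
grasp_force: 37.5
```

Request:
apply_moves(commands="0 0 0 0 0 0 1;0 0 0 0 0 0 1;0 0 0 0 0 0 1;0 0 0 0 0 0 1;0 0 0 0 0 0 1")

```text
time_s: 7.28
eef_pos: [629.4, -148.7, 93.3]
tcp_rot: [[0.07, 0.998, 0.0], [0.998, -0.07, -0.0], [-0.0, 0.0, -1.0]]
ft_force: [0.5, -0.3, -0.2]
width: 85.5
grasp_force: 0.0
```

Request:
apply_moves(commands="0 0 -0.1 0 0 0 1;0 0 -0.25 0 0 0 1;0 0 -0.4 0 0 0 1;0 0 -0.55 0 0 0 1;0 0 -0.7 0 0 0 1")

```text
time_s: 7.7
eef_pos: [629.0, -148.6, 234.6]
tcp_rot: [[0.07, 0.998, -0.0], [0.998, -0.07, 0.0], [0.0, -0.0, -1.0]]
ft_force: [1.4, -0.9, -1.1]
width: 85.6
grasp_force: 0.0
```

```bash
python3 -c "
from h import *
plan((418,-304.7,200,87.2,1),(418,-304.7,82,87.2,1))"
```

```text
at [ 629.  -148.6  234.6] 86.0
 -0.426 -0.499 0.087 0 0 -0.013 1
 -0.421 -0.504 0.087 0 0 -0.013 1
 0.000 0.000 0.590 0 0 -0.000 1
```

Request:
apply_moves(commands="-0.1 -0.12 0 0 0 -0.013 1;-0.2 -0.25 0.02 0 0 -0.013 1;-0.3 -0.37 0.04 0 0 -0.013 1;-0.4 -0.49 0.08 0 0 -0.013 1;-0.426 -0.5 0.087 0 0 -0.013 1")

```text
time_s: 8.12
eef_pos: [518.7, -228.4, 214.9]
tcp_rot: [[0.063, 0.998, -0.005], [0.998, -0.063, 0.0], [0.0, -0.005, -1.0]]
ft_force: [-0.7, 0.0, -0.2]
width: 85.4
grasp_force: 0.0
```

Request:
apply_moves(commands="-0.1 -0.12 0 0 0 -0.013 1;-0.2 -0.25 0.02 0 0 -0.013 1;-0.3 -0.37 0.04 0 0 -0.013 1;-0.4 -0.49 0.08 0 0 -0.013 1;-0.421 -0.504 0.087 0 0 -0.013 1")

```text
time_s: 8.53
eef_pos: [414.2, -306.3, 197.7]
tcp_rot: [[0.054, 0.999, -0.003], [0.999, -0.054, 0.0], [0.0, -0.003, -1.0]]
ft_force: [0.4, 0.7, -0.7]
width: 85.6
grasp_force: 0.0
```

```bash
python3 -c "
from h import *
plan((418,-304.7,120,87.2,1),(418,-304.7,82,87.2,1))
s=arm.capture('side');t=arm.capture('top')
cv2.imwrite('pics/t4f.png',t[:,:,::-1]);cv2.imwrite('pics/s4f.png',s[:,:,::-1])
a=cv2.resize(s[150:270,330:440],None,fx=4,fy=4,interpolation=2);b=cv2.resize(t[110:230,350:440],None,fx=4,fy=4,interpolation=2)
cv2.imwrite('pics/st4.png',np.hstack([a,b])[:,:,::-1])"
```

```text
at [ 414.2 -306.3  197.7] 86.9
 0.009 0.019 0.388 0 0 -0.006 1
 0.000 0.000 0.190 0 0 -0.000 1
```

View pics/st4.png

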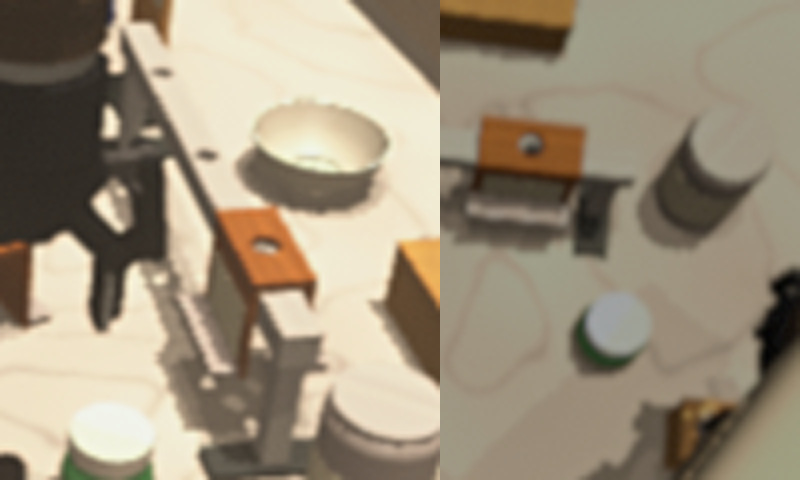

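The saddle hangs on the bar, with its hole at side (396.8,211.5) and top (372.8,146.5).

Request:
apply_moves(commands="0 0 0 0 0 0 1;0 0 0 0 0 0 1;0 0 0 0 0 0 1;0 0 0 0 0 0 1;0 0 0 0 0 0 1")

```text
time_s: 9.05
eef_pos: [418.7, -304.2, 198.5]
tcp_rot: [[0.048, 0.999, 0.0], [0.999, -0.048, -0.0], [-0.0, 0.0, -1.0]]
ft_force: [0.8, -0.2, 0.2]
width: 85.6
grasp_force: 0.0
```

```bash
python3 -c "
from h import *
print(two((372.75,146.5),(396.75,211.5)),onz('top',(372.75,146.5),128),onz('side',(396.75,211.5),128))
plan((418,-304.7,120,87.2,1),(418,-304.7,82,87.2,1))"
```

```text
(array([ 630.7, -148.6,  125. ]), np.float64(2.7)) [ 628.1 -148.   128. ] [ 630.2 -152.1  128. ]
at [ 418.7 -304.2  198.5] 87.3
 -0.003 -0.003 0.393 0 0 0.001 1
 0.000 0.000 0.190 0 0 -0.000 1
```

Request:
apply_moves(commands="-0.003 -0.003 0.1 0 0 0 1;-0.003 -0.003 0.2 0 0 0 1;-0.003 -0.003 0.3 0 0 0 1;-0.003 -0.003 0.39 0 0 0 1;-0.003 -0.003 0.39 0 0 0 1")

```text
time_s: 9.47
eef_pos: [415.3, -303.3, 116.9]
tcp_rot: [[0.049, 0.999, -0.006], [0.999, -0.049, 0.004], [0.004, -0.006, -1.0]]
ft_force: [-0.2, 0.7, -0.1]
width: 85.4
grasp_force: 0.0
```

Request:
apply_moves(commands="0 0 0.05 0 0 0 1;0 0 0.1 0 0 0 1;0 0 0.15 0 0 0 1;0 0 0.185 0 0 0 1;0 0 0.185 0 0 0 1")

```text
time_s: 9.88
eef_pos: [416.4, -304.7, 82.0]
tcp_rot: [[0.049, 0.999, -0.002], [0.999, -0.049, 0.002], [0.001, -0.002, -1.0]]
ft_force: [1.0, -0.4, -0.6]
width: 85.7
grasp_force: 0.0
```

Request:
apply_moves(commands="0 0 0 0 0 0 0.12;0 0 0 0 0 0 0.12;0 0 0 0 0 0 0.12;0 0 0 0 0 0 0.12;0 0 0 0 0 0 0.12", grip_force=30)

```text
time_s: 10.3
eef_pos: [417.5, -305.5, 84.0]
tcp_rot: [[0.049, 0.999, 0.001], [0.999, -0.049, -0.001], [-0.001, 0.001, -1.0]]
ft_force: [-0.1, 0.2, 0.1]
width: 25.7
grasp_force: 0.0
```

Request:
apply_moves(commands="0 0 0 0 0 0 0.12;0 0 0 0 0 0 0.12;0 0 0 0 0 0 0.12;0 0 0 0 0 0 0.12;0 0 0 0 0 0 0.12")

```text
time_s: 10.72
eef_pos: [417.5, -305.5, 84.0]
tcp_rot: [[0.049, 0.999, 0.001], [0.999, -0.049, -0.001], [-0.001, 0.001, -1.0]]
ft_force: [-1.4, -0.6, 4.9]
width: 21.2
grasp_force: 29.4
```

Request:
apply_moves(commands="0 0 -0.12 0 0 0 0.12;0 0 -0.25 0 0 0 0.12;0 0 -0.4 0 0 0 0.12;0 0 -0.6 0 0 0 0.12;0 0 -0.75 0 0 0 0.12")

```text
time_s: 11.13
eef_pos: [417.3, -305.2, 235.4]
tcp_rot: [[0.049, 0.999, 0.0], [0.999, -0.049, -0.0], [-0.0, 0.0, -1.0]]
ft_force: [-0.0, -0.5, -0.3]
width: 21.2
grasp_force: 30.6
```

Request:
apply_moves(commands="0 0 0 0 0 0 0.12;0 0 0 0 0 0 0.12;0 0 0 0 0 0 0.12;0 0 0 0 0 0 0.12;0 0 0 0 0 0 0.12")

```text
time_s: 11.55
eef_pos: [416.3, -304.6, 231.5]
tcp_rot: [[0.049, 0.999, -0.003], [0.999, -0.049, 0.002], [0.002, -0.003, -1.0]]
ft_force: [0.2, -0.0, -1.5]
width: 21.1
grasp_force: 30.7
```

```bash
python3 -c "
from h import *
plan((629,-148.8,232,86.1,.12))"
```

```text
at [ 416.3 -304.6  231.5] 87.2
 0.415 0.512 -0.001 0 0 0.012 0.12
 0.420 0.508 -0.001 0 0 0.012 0.12
```

Request:
apply_moves(commands="0.08 0.1 0 0 0 0.012 0.12;0.17 0.2 0 0 0 0.012 0.12;0.25 0.31 0 0 0 0.012 0.12;0.34 0.42 0 0 0 0.012 0.12;0.415 0.512 0 0 0 0.012 0.12")

```text
time_s: 11.97
eef_pos: [524.3, -226.1, 231.9]
tcp_rot: [[0.058, 0.998, -0.002], [0.998, -0.058, 0.001], [0.001, -0.002, -1.0]]
ft_force: [-0.5, 0.0, 0.4]
width: 20.7
grasp_force: 30.7
```

Request:
apply_moves(commands="0.08 0.1 0 0 0 0.012 0.12;0.17 0.2 0 0 0 0.012 0.12;0.25 0.31 0 0 0 0.012 0.12;0.34 0.42 0 0 0 0.012 0.12;0.42 0.508 0 0 0 0.012 0.12")

```text
time_s: 12.38
eef_pos: [630.8, -148.2, 231.5]
tcp_rot: [[0.068, 0.998, -0.003], [0.998, -0.068, 0.001], [0.001, -0.003, -1.0]]
ft_force: [0.3, -0.9, -0.9]
width: 20.7
grasp_force: 30.7
```

Request:
apply_moves(commands="0 0 0 0 0 0 0.12;0 0 0 0 0 0 0.12;0 0 0 0 0 0 0.12;0 0 0 0 0 0 0.12;0 0 0 0 0 0 0.12")

```text
time_s: 12.8
eef_pos: [629.1, -150.5, 233.5]
tcp_rot: [[0.07, 0.998, -0.0], [0.998, -0.07, -0.0], [-0.0, -0.0, -1.0]]
ft_force: [0.2, -0.5, -0.5]
width: 21.4
grasp_force: 30.7
```

```bash
python3 -c "
from h import *
plan((629.2,-148.8,206,86.1,.12))
s=arm.capture('side');t=arm.capture('top')
a=cv2.resize(s[130:240,340:450],None,fx=4,fy=4,interpolation=2);b=cv2.resize(t[90:200,330:420],None,fx=4,fy=4,interpolation=2)
cv2.imwrite('pics/st5.png',np.hstack([a,b])[:,:,::-1])
p,_=pose(); print(proj('side',p-[0,0,74])-[340,130],proj('side',p-[0,0,14])-[340,130])"
```

```text
at [ 629.1 -150.5  233.5] 86.0
 0.009 -0.000 0.138 0 0 -0.002 0.12
[[57.96263718 71.04728537]] [[61.44318999 50.92418561]]
```

View pics/st5.png

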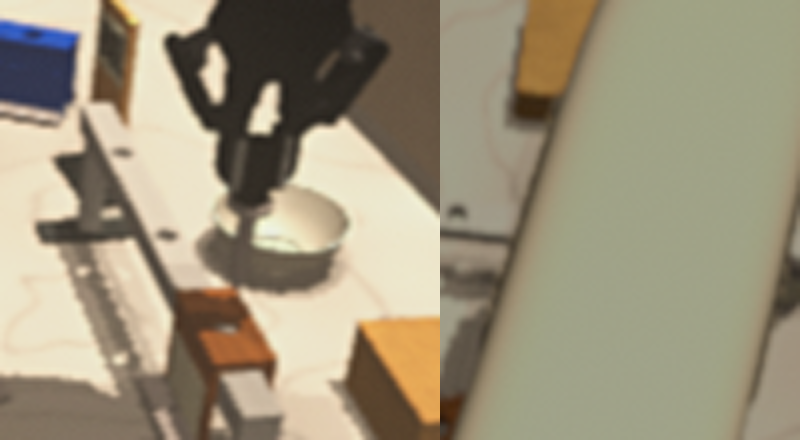

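The pin hangs upright above the saddle hole, with its flange at crop (252,208), within 2 px of where I expect it. I insert it slowly.

Request:
apply_moves(commands="0.009 0 0.03 0 0 0 0.12;0.009 0 0.06 0 0 0 0.12;0.009 0 0.09 0 0 0 0.12;0.009 0 0.12 0 0 0 0.12;0.009 0 0.138 0 0 0 0.12")

```text
time_s: 13.32
eef_pos: [629.5, -147.6, 204.4]
tcp_rot: [[0.068, 0.998, -0.002], [0.998, -0.068, 0.0], [0.0, -0.002, -1.0]]
ft_force: [-0.1, 0.0, -0.9]
width: 21.0
grasp_force: 30.7
```

Request:
apply_moves(commands="0 0 0.02 0 0 0 0.12;0 0 0.04 0 0 0 0.12;0 0 0.06 0 0 0 0.12;0 0 0.08 0 0 0 0.12;0 0 0.1 0 0 0 0.12")

```text
time_s: 13.73
eef_pos: [629.9, -147.8, 185.7]
tcp_rot: [[0.068, 0.998, -0.0], [0.998, -0.068, 0.0], [0.0, -0.0, -1.0]]
ft_force: [-2.1, 1.0, 0.9]
width: 21.3
grasp_force: 30.9
```

Request:
apply_moves(commands="0.003 -0.004 0.02 0 0 0 0.12;0.003 -0.004 0.04 0 0 0 0.12;0.003 -0.004 0.06 0 0 0 0.12;0.003 -0.004 0.08 0 0 0 0.12;0.003 -0.004 0.1 0 0 0 0.12")

```text
time_s: 14.15
eef_pos: [628.7, -147.1, 165.4]
tcp_rot: [[0.068, 0.998, -0.001], [0.998, -0.068, 0.0], [-0.0, -0.001, -1.0]]
ft_force: [-3.8, 0.3, 2.1]
width: 21.0
grasp_force: 30.9
```

Request:
apply_moves(commands="0 0 0.02 0 0 0 0.12;0 0 0.04 0 0 0 0.12;0 0 0.06 0 0 0 0.12;0 0 0.08 0 0 0 0.12;0 0 0.09 0 0 0 0.12")

```text
time_s: 14.57
eef_pos: [628.8, -147.1, 147.1]
tcp_rot: [[0.068, 0.998, -0.001], [0.998, -0.068, 0.0], [0.0, -0.001, -1.0]]
ft_force: [-5.3, -0.0, 3.4]
width: 21.4
grasp_force: 31.0
```

Request:
apply_moves(commands="0 -0.003 0.01 0 0 0 0.12;0 -0.006 0.02 0 0 0 0.12;0 -0.006 0.025 0 0 0 0.12;0 -0.006 0.03 0 0 0 0.12;0 -0.006 0.03 0 0 0 0.12")

```text
time_s: 14.98
eef_pos: [628.6, -147.1, 142.2]
tcp_rot: [[0.068, 0.998, 0.001], [0.998, -0.068, -0.0], [-0.0, 0.001, -1.0]]
ft_force: [-2.5, 0.2, 1.6]
width: 21.2
grasp_force: 30.9
```

Request:
apply_moves(commands="0 0 0.005 0 0 0 0.12;0 0 0.005 0 0 0 0.12;0 0 0.01 0 0 0 0.12;0 0 0.01 0 0 0 0.12;0 0 0.01 0 0 0 0.12")

```text
time_s: 15.4
eef_pos: [628.6, -147.1, 142.1]
tcp_rot: [[0.068, 0.998, 0.002], [0.998, -0.068, -0.001], [-0.0, 0.003, -1.0]]
ft_force: [-4.6, 0.2, 9.3]
width: 20.9
grasp_force: 31.7
```

Request:
apply_moves(commands="0 0 0 0 0 0 1;0 0 0 0 0 0 1;0 0 0 0 0 0 1;0 0 0 0 0 0 1;0 0 0 0 0 0 1")

```text
time_s: 15.82
eef_pos: [628.4, -147.1, 139.5]
tcp_rot: [[0.068, 0.998, 0.0], [0.998, -0.068, 0.0], [0.0, 0.0, -1.0]]
ft_force: [-0.4, -0.3, 0.8]
width: 79.8
grasp_force: 0.0
```

Request:
apply_moves(commands="0 0 -0.1 0 0 0 1;0 0 -0.2 0 0 0 1;0 0 -0.3 0 0 0 1;0 0 -0.4 0 0 0 1;0 0 -0.45 0 0 0 1")

```text
time_s: 16.23
eef_pos: [629.3, -147.3, 232.7]
tcp_rot: [[0.068, 0.998, 0.004], [0.998, -0.068, -0.001], [-0.001, 0.004, -1.0]]
ft_force: [0.4, -0.5, 0.5]
width: 85.4
grasp_force: 0.0
```

Request:
apply_moves(commands="0 0 0 0 0 0 1;0 0 0 0 0 0 1;0 0 0 0 0 0 1;0 0 0 0 0 0 1;0 0 0 0 0 0 1")

```text
time_s: 16.65
eef_pos: [627.5, -146.9, 228.2]
tcp_rot: [[0.068, 0.998, -0.003], [0.998, -0.068, 0.001], [0.0, -0.003, -1.0]]
ft_force: [-0.3, 0.9, -0.5]
width: 85.2
grasp_force: 0.0
```

```bash
python3 -c "
from h import *
plan((472,-15.8,235,106,1),(472,-15.8,120,106,1),(472,-15.8,44,106,1))
s=arm.capture('side');t=arm.capture('top')
for n,im,m0 in(('side',s,(3,110,40)),('top',t,(3,110,40))):
    m=cv2.inRange(cv2.cvtColor(im,cv2.COLOR_RGB2HSV),m0,(14,255,255))
    k,l,st,c=cv2.connectedComponentsWithStats(m)
    print(n,[(c[i].round(1),st[i,4]) for i in range(1,k) if 200<st[i,4]<1000 and 240<c[i][0]<420])
cv2.imwrite('pics/st6.png',np.hstack([s[130:260,270:430],t[120:250,230:400]])[:,:,::-1])
cv2.imwrite('pics/st6.png',cv2.resize(cv2.imread('pics/st6.png'),None,fx=2.4,fy=2.4,interpolation=2))
"
```

```text
at [ 627.5 -146.9  228.2] 86.1
 0.300 -0.410 -0.017 0 0 -0.221 1
 0.367 -0.352 -0.017 0 0 -0.221 1
 0.000 0.000 0.575 0 0 -0.000 1
 0.000 0.000 0.380 0 0 -0.000 1
side [(array([298.2, 183. ]), np.int32(363)), (array([326. , 211.6]), np.int32(495)), (array([394.1, 216.9]), np.int32(325))]
top [(array([324., 197.]), np.int32(210))]
```

View pics/st6.png

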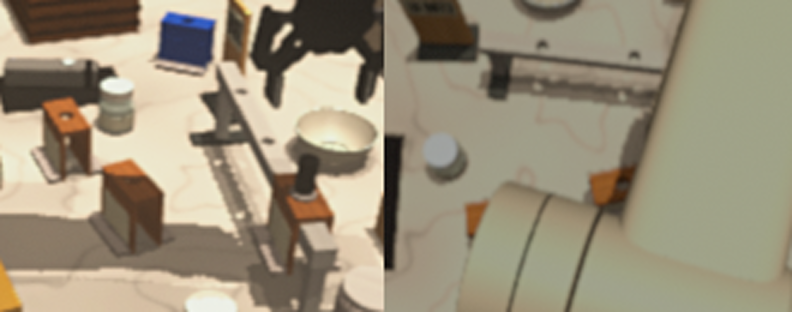

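The pin is home on the right saddle at crop (305,178). The other saddles haven't moved. Next is the middle saddle.

Request:
apply_moves(commands="0.06 -0.08 0 0 0 -0.221 1;0.12 -0.16 0 0 0 -0.221 1;0.18 -0.25 0 0 0 -0.221 1;0.25 -0.34 -0.017 0 0 -0.221 1;0.3 -0.41 -0.017 0 0 -0.221 1")

```text
time_s: 17.17
eef_pos: [549.2, -80.6, 233.4]
tcp_rot: [[-0.105, 0.994, -0.0], [0.994, 0.105, 0.0], [0.0, -0.0, -1.0]]
ft_force: [-0.9, 0.4, 0.6]
width: 85.5
grasp_force: 0.0
```

Request:
apply_moves(commands="0.08 -0.08 0 0 0 -0.221 1;0.16 -0.16 0 0 0 -0.221 1;0.24 -0.24 -0.01 0 0 -0.221 1;0.32 -0.31 -0.017 0 0 -0.221 1;0.367 -0.352 -0.017 0 0 -0.221 1")

```text
time_s: 17.58
eef_pos: [471.1, -14.9, 237.0]
tcp_rot: [[-0.276, 0.961, -0.0], [0.961, 0.276, 0.0], [0.0, -0.0, -1.0]]
ft_force: [0.4, 0.5, 0.2]
width: 85.4
grasp_force: 0.0
```

Request:
apply_moves(commands="0 0 0 0 0 0 1;0 0 0 0 0 0 1;0 0 0 0 0 0 1;0 0 0 0 0 0 1;0 0 0 0 0 0 1")

```text
time_s: 18.0
eef_pos: [473.3, -16.5, 236.4]
tcp_rot: [[-0.274, 0.962, -0.0], [0.962, 0.274, -0.0], [-0.0, -0.0, -1.0]]
ft_force: [-0.8, -0.2, 0.7]
width: 85.6
grasp_force: 0.0
```

```bash
python3 -c "
from h import *
plan((472,-15.8,120,106,1),(472,-15.8,44,106,1))"
```

```text
at [473.3 -16.5 236.4] 105.9
 0.005 -0.005 0.582 0 0 -0.002 1
 0.000 0.000 0.380 0 0 -0.000 1
```

Request:
apply_moves(commands="0.004 -0.005 0.12 0 0 0 1;0.004 -0.005 0.24 0 0 0 1;0.004 -0.005 0.36 0 0 0 1;0.004 -0.005 0.48 0 0 0 1;0.004 -0.005 0.58 0 0 0 1")

```text
time_s: 18.42
eef_pos: [471.3, -16.0, 118.9]
tcp_rot: [[-0.274, 0.962, -0.001], [0.962, 0.274, -0.0], [0.0, -0.001, -1.0]]
ft_force: [0.3, -0.7, 0.9]
width: 85.6
grasp_force: 0.0
```

Request:
apply_moves(commands="0 0 0.1 0 0 0 1;0 0 0.2 0 0 0 1;0 0 0.3 0 0 0 1;0 0 0.38 0 0 0 1;0 0 0.38 0 0 0 1")

```text
time_s: 18.83
eef_pos: [469.0, -15.9, 41.4]
tcp_rot: [[-0.275, 0.962, -0.007], [0.962, 0.275, 0.0], [0.002, -0.006, -1.0]]
ft_force: [-0.6, -0.9, -0.0]
width: 85.3
grasp_force: 0.0
```

Request:
apply_moves(commands="0 0 0 0 0 0 0.35;0 0 0 0 0 0 0.35;0 0 0 0 0 0 0.35;0 0 0 0 0 0 0.35;0 0 0 0 0 0 0.35", grip_force=35)

```text
time_s: 19.25
eef_pos: [472.5, -15.7, 46.0]
tcp_rot: [[-0.275, 0.961, 0.002], [0.961, 0.275, -0.0], [-0.001, 0.002, -1.0]]
ft_force: [-0.1, -0.1, 4.2]
width: 41.3
grasp_force: 37.5
```

Request:
apply_moves(commands="0 0 0 0 0 0 0.35;0 0 0 0 0 0 0.35;0 0 0 0 0 0 0.35;0 0 0 0 0 0 0.35;0 0 0 0 0 0 0.35")

```text
time_s: 19.67
eef_pos: [472.5, -15.7, 46.0]
tcp_rot: [[-0.275, 0.961, 0.003], [0.961, 0.275, -0.001], [-0.001, 0.002, -1.0]]
ft_force: [-0.5, 0.1, 5.2]
width: 41.3
grasp_force: 37.8
```

Request:
apply_moves(commands="0 0 -0.2 0 0 0 0.35;0 0 -0.4 0 0 0 0.35;0 0 -0.6 0 0 0 0.35;0 0 -0.8 0 0 0 0.35;0 0 -0.95 0 0 0 0.35")

```text
time_s: 20.08
eef_pos: [472.0, -15.4, 238.2]
tcp_rot: [[-0.275, 0.961, 0.003], [0.961, 0.275, 0.0], [-0.001, 0.003, -1.0]]
ft_force: [1.1, -0.1, -2.2]
width: 41.3
grasp_force: 37.4
```

Request:
apply_moves(commands="0 0 0 0 0 0 0.35;0 0 0 0 0 0 0.35;0 0 0 0 0 0 0.35;0 0 0 0 0 0 0.35;0 0 0 0 0 0 0.35")

```text
time_s: 20.5
eef_pos: [470.2, -15.5, 232.7]
tcp_rot: [[-0.275, 0.961, -0.004], [0.961, 0.275, 0.0], [0.001, -0.004, -1.0]]
ft_force: [-0.6, -0.3, -2.8]
width: 41.4
grasp_force: 37.5
```

```bash
python3 -c "
from h import *
plan((636.2,-23.2,235,86.1,.35),(636.2,-23.2,180,86.1,.35))"
```

```text
at [470.2 -15.5 232.7] 106.0
 -0.266 0.787 -0.012 0 0 0.442 0.35
 0.000 0.000 0.275 0 0 -0.000 0.35
```

Request:
apply_moves(commands="-0.05 0.16 0 0 0 0.1 0.35;-0.1 0.32 0 0 0 0.2 0.35;-0.16 0.48 0 0 0 0.3 0.35;-0.21 0.64 0 0 0 0.4 0.35;-0.266 0.787 -0.012 0 0 0.442 0.35")

```text
time_s: 20.92
eef_pos: [638.2, -23.1, 234.5]
tcp_rot: [[0.071, 0.997, -0.004], [0.997, -0.071, 0.0], [0.0, -0.004, -1.0]]
ft_force: [1.3, -0.3, -1.3]
width: 41.5
grasp_force: 37.4
```

Request:
apply_moves(commands="0 0 0 0 0 0 0.35;0 0 0 0 0 0 0.35;0 0 0 0 0 0 0.35;0 0 0 0 0 0 0.35;0 0 0 0 0 0 0.35")

```text
time_s: 21.33
eef_pos: [636.4, -23.3, 237.7]
tcp_rot: [[0.068, 0.998, -0.0], [0.998, -0.068, 0.0], [0.0, -0.0, -1.0]]
ft_force: [-0.3, 0.0, -1.5]
width: 41.5
grasp_force: 37.5
```

Request:
apply_moves(commands="0 0 0 0 0 0 0.35;0 0 0 0 0 0 0.35;0 0 0 0 0 0 0.35;0 0 0 0 0 0 0.35;0 0 0 0 0 0 0.35")

```text
time_s: 21.75
eef_pos: [637.4, -23.3, 237.4]
tcp_rot: [[0.068, 0.998, 0.0], [0.998, -0.068, -0.0], [0.0, 0.0, -1.0]]
ft_force: [0.0, -0.6, -2.2]
width: 41.7
grasp_force: 37.5
```

```bash
python3 -c "
from h import *
plan((636.2,-23.2,182,86.1,.35))"
```

```text
at [637.4 -23.3 237.4] 86.1
 0.000 -0.006 0.277 0 0 -0.000 0.35
```

Request:
apply_moves(commands="0 -0.006 0.06 0 0 0 0.35;0 -0.006 0.12 0 0 0 0.35;0 -0.006 0.18 0 0 0 0.35;0 -0.006 0.24 0 0 0 0.35;0 -0.006 0.277 0 0 0 0.35")

```text
time_s: 22.17
eef_pos: [635.7, -23.2, 180.2]
tcp_rot: [[0.068, 0.998, -0.002], [0.998, -0.068, 0.0], [-0.0, -0.002, -1.0]]
ft_force: [0.0, -0.6, -3.0]
width: 41.3
grasp_force: 37.6
```

Request:
apply_moves(commands="0 0 0.03 0 0 0 0.35;0 0 0.06 0 0 0 0.35;0 0 0.09 0 0 0 0.35;0 0 0.12 0 0 0 0.35;0 0 0.15 0 0 0 0.35")

```text
time_s: 22.58
eef_pos: [636.6, -23.3, 151.6]
tcp_rot: [[0.068, 0.998, 0.001], [0.998, -0.068, -0.0], [0.0, 0.001, -1.0]]
ft_force: [-0.2, 0.4, -2.4]
width: 41.3
grasp_force: 37.6
```

Request:
apply_moves(commands="0 0 0.04 0 0 0 0.35;0 0 0.08 0 0 0 0.35;0 0 0.12 0 0 0 0.35;0 0 0.16 0 0 0 0.35;0 0 0.2 0 0 0 0.35")

```text
time_s: 23.0
eef_pos: [636.2, -23.3, 110.7]
tcp_rot: [[0.068, 0.998, -0.0], [0.998, -0.068, 0.0], [-0.0, -0.0, -1.0]]
ft_force: [0.1, 0.1, -1.3]
width: 41.8
grasp_force: 37.6
```

Request:
apply_moves(commands="0 0 0.015 0 0 0 0.35;0 0 0.03 0 0 0 0.35;0 0 0.045 0 0 0 0.35;0 0 0.06 0 0 0 0.35;0 0 0.065 0 0 0 0.35")

```text
time_s: 23.42
eef_pos: [636.3, -23.2, 98.5]
tcp_rot: [[0.068, 0.998, -0.0], [0.998, -0.068, -0.0], [-0.0, -0.0, -1.0]]
ft_force: [0.4, 0.5, -2.8]
width: 41.7
grasp_force: 37.6
```

Request:
apply_moves(commands="0 0 0.005 0 0 0 0.35;0 0 0.01 0 0 0 0.35;0 0 0.015 0 0 0 0.35;0 0 0.015 0 0 0 0.35;0 0 0.015 0 0 0 0.35")

```text
time_s: 23.83
eef_pos: [636.6, -23.3, 96.1]
tcp_rot: [[0.068, 0.998, 0.001], [0.998, -0.068, -0.0], [0.0, 0.001, -1.0]]
ft_force: [0.5, -0.3, -0.5]
width: 41.7
grasp_force: 37.6
```

Request:
apply_moves(commands="0 0 0.005 0 0 0 0.35;0 0 0.005 0 0 0 1;0 0 0.005 0 0 0 1;0 0 0.005 0 0 0 1;0 0 0.005 0 0 0 1")

```text
time_s: 24.25
eef_pos: [636.4, -23.3, 94.7]
tcp_rot: [[0.068, 0.998, 0.0], [0.998, -0.068, 0.0], [0.0, 0.0, -1.0]]
ft_force: [0.3, -0.0, 0.5]
width: 85.1
grasp_force: 0.0
```

Request:
apply_moves(commands="0 0 0 0 0 0 1;0 0 -0.1 0 0 0 1;0 0 -0.25 0 0 0 1;0 0 -0.4 0 0 0 1;0 0 -0.55 0 0 0 1")

```text
time_s: 24.67
eef_pos: [635.9, -23.2, 205.5]
tcp_rot: [[0.068, 0.998, -0.001], [0.998, -0.068, 0.0], [0.0, -0.001, -1.0]]
ft_force: [0.9, -0.8, 1.0]
width: 85.3
grasp_force: 0.0
```

Request:
apply_moves(commands="0 0 -0.1 0 0 0 1;0 0 -0.15 0 0 0 1;0 0 -0.15 0 0 0 1;0 0 -0.15 0 0 0 1;0 0 -0.15 0 0 0 1")

```text
time_s: 25.08
eef_pos: [635.4, -23.2, 232.4]
tcp_rot: [[0.068, 0.998, -0.004], [0.998, -0.068, 0.0], [-0.0, -0.004, -1.0]]
ft_force: [-0.1, -0.4, -0.8]
width: 85.2
grasp_force: 0.0
```

```bash
python3 -c "
from h import *
plan((416,-354.8,215,87.2,1),(416,-354.8,82,87.2,1))"
```

```text
at [635.4 -23.2 232.4] 86.1
 -0.864 -0.491 0.044 0 0 -0.012 1
 -0.860 -0.499 0.044 0 0 -0.012 1
 0.000 0.000 0.665 0 0 -0.000 1
```

Request:
apply_moves(commands="-0.18 -0.1 0 0 0 0 1;-0.36 -0.2 0 0 0 0 1;-0.54 -0.3 0.02 0 0 -0.012 1;-0.72 -0.4 0.04 0 0 -0.012 1;-0.864 -0.491 0.044 0 0 -0.012 1")

```text
time_s: 25.5
eef_pos: [523.6, -190.4, 222.8]
tcp_rot: [[0.059, 0.998, -0.005], [0.998, -0.059, 0.001], [0.001, -0.005, -1.0]]
ft_force: [0.0, 1.1, 0.2]
width: 85.4
grasp_force: 0.0
```

Request:
apply_moves(commands="-0.18 -0.1 0 0 0 0 1;-0.36 -0.2 0 0 0 0 1;-0.54 -0.31 0.02 0 0 -0.012 1;-0.72 -0.41 0.04 0 0 -0.012 1;-0.86 -0.499 0.044 0 0 -0.012 1")

```text
time_s: 25.92
eef_pos: [413.9, -356.0, 214.2]
tcp_rot: [[0.051, 0.999, -0.004], [0.999, -0.051, 0.003], [0.002, -0.004, -1.0]]
ft_force: [0.3, 0.3, -0.4]
width: 85.6
grasp_force: 0.0
```

Request:
apply_moves(commands="0 0 0 0 0 0 1;0 0 0 0 0 0 1;0 0 0 0 0 0 1;0 0 0 0 0 0 1;0 0 0 0 0 0 1")

```text
time_s: 26.33
eef_pos: [417.5, -353.5, 216.6]
tcp_rot: [[0.047, 0.999, -0.001], [0.999, -0.047, 0.001], [0.001, -0.001, -1.0]]
ft_force: [1.0, 0.3, 0.2]
width: 85.4
grasp_force: 0.0
```

Request:
apply_moves(commands="0 0 0 0 0 0 1;0 0 0 0 0 0 1;0 0 0 0 0 0 1;0 0 0 0 0 0 1;0 0 0 0 0 0 1")

```text
time_s: 26.75
eef_pos: [417.0, -354.6, 217.2]
tcp_rot: [[0.049, 0.999, 0.0], [0.999, -0.049, -0.0], [-0.0, 0.0, -1.0]]
ft_force: [0.2, -0.3, -0.0]
width: 85.4
grasp_force: 0.0
```

```bash
python3 -c "
from h import *
plan((416,-354.8,120,87.2,1),(416,-354.8,82,87.2,1))
s=arm.capture('side');t=arm.capture('top')
cv2.imwrite('pics/sA.png',s[:,:,::-1]);cv2.imwrite('pics/tA.png',t[:,:,::-1])
cv2.imwrite('pics/st7.png',cv2.resize(np.hstack([s[130:260,270:430],t[120:250,230:400]])[:,:,::-1],None,fx=2.4,fy=2.4,interpolation=2))"
```

```text
at [ 417.  -354.6  217.2] 87.2
 -0.001 -0.005 0.486 0 0 -0.000 1
 0.000 0.000 0.190 0 0 -0.000 1
```

View pics/st7.png

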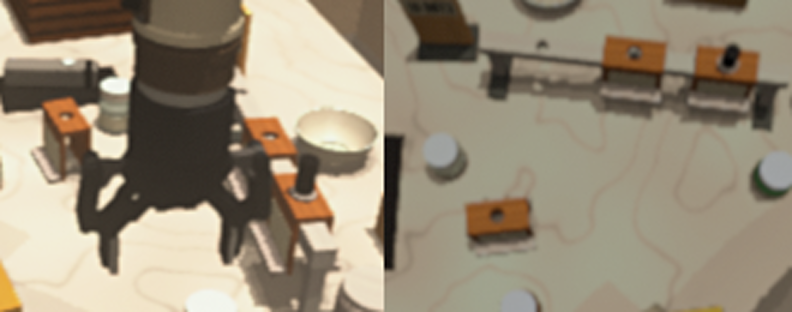

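The middle saddle hangs on the rail with its hole at top (334,142), and the left saddle is untouched. I grab pin 2.

Request:
apply_moves(commands="-0.001 -0.003 0.1 0 0 0 1;-0.001 -0.003 0.2 0 0 0 1;-0.001 -0.003 0.3 0 0 0 1;-0.001 -0.003 0.4 0 0 0 1;-0.001 -0.003 0.486 0 0 0 1")

```text
time_s: 27.27
eef_pos: [415.8, -354.8, 118.7]
tcp_rot: [[0.05, 0.999, -0.0], [0.999, -0.05, 0.0], [0.0, -0.0, -1.0]]
ft_force: [-0.9, -0.7, -0.3]
width: 85.5
grasp_force: 0.0
```

Request:
apply_moves(commands="0 0 0.05 0 0 0 1;0 0 0.1 0 0 0 1;0 0 0.15 0 0 0 1;0 0 0.185 0 0 0 1;0 0 0.185 0 0 0 1")

```text
time_s: 27.68
eef_pos: [415.6, -354.5, 81.6]
tcp_rot: [[0.049, 0.999, -0.002], [0.999, -0.049, 0.001], [0.001, -0.002, -1.0]]
ft_force: [-0.3, 0.6, -0.8]
width: 85.7
grasp_force: 0.0
```

Request:
apply_moves(commands="0 0 0 0 0 0 0.12;0 0 0 0 0 0 0.12;0 0 0 0 0 0 0.12;0 0 0 0 0 0 0.12;0 0 0 0 0 0 0.12", grip_force=30)

```text
time_s: 28.1
eef_pos: [416.5, -355.2, 83.5]
tcp_rot: [[0.049, 0.999, 0.001], [0.999, -0.049, -0.001], [-0.001, 0.001, -1.0]]
ft_force: [0.0, -0.1, -0.5]
width: 25.7
grasp_force: 0.0
```

Request:
apply_moves(commands="0 0 0 0 0 0 0.12;0 0 0 0 0 0 0.12;0 0 0 0 0 0 0.12;0 0 0 0 0 0 0.12;0 0 0 0 0 0 0.12")

```text
time_s: 28.52
eef_pos: [416.2, -355.2, 83.5]
tcp_rot: [[0.049, 0.999, 0.0], [0.999, -0.049, -0.001], [-0.001, 0.0, -1.0]]
ft_force: [-2.0, 0.9, 6.2]
width: 21.0
grasp_force: 29.3
```

Request:
apply_moves(commands="0 0 -0.12 0 0 0 0.12;0 0 -0.25 0 0 0 0.12;0 0 -0.4 0 0 0 0.12;0 0 -0.6 0 0 0 0.12;0 0 -0.75 0 0 0 0.12")

```text
time_s: 28.93
eef_pos: [416.5, -354.9, 235.0]
tcp_rot: [[0.049, 0.999, 0.001], [0.999, -0.049, -0.0], [-0.0, 0.001, -1.0]]
ft_force: [0.6, -0.7, 0.7]
width: 21.1
grasp_force: 30.2
```

Request:
apply_moves(commands="0 0 0 0 0 0 0.12;0 0 0 0 0 0 0.12;0 0 0 0 0 0 0.12;0 0 0 0 0 0 0.12;0 0 0 0 0 0 0.12")

```text
time_s: 29.35
eef_pos: [415.4, -354.2, 230.8]
tcp_rot: [[0.049, 0.999, -0.003], [0.999, -0.049, 0.003], [0.002, -0.003, -1.0]]
ft_force: [0.3, -0.0, 0.4]
width: 20.9
grasp_force: 30.3
```

```bash
python3 -c "
from h import *
plan((636,-23,235,86.1,.12))
s=cv2.imread('pics/sA.png')[:,:,::-1]
print(two((334.2,141.7),(270+269/2.4,130+133/2.4)))"
```

```text
at [ 415.4 -354.2  230.8] 87.2
 0.854 0.510 -0.010 0 0 0.012 0.12
 0.859 0.502 -0.010 0 0 0.012 0.12
(array([636.7, -24.4, 129.9]), np.float64(0.3))
```

Request:
apply_moves(commands="0.17 0.1 0 0 0 0.012 0.12;0.34 0.2 0 0 0 0.012 0.12;0.52 0.31 0 0 0 0.012 0.12;0.7 0.42 -0.01 0 0 0.012 0.12;0.854 0.51 -0.01 0 0 0.012 0.12")

```text
time_s: 29.77
eef_pos: [527.1, -187.2, 233.7]
tcp_rot: [[0.059, 0.998, -0.002], [0.998, -0.059, 0.001], [0.001, -0.002, -1.0]]
ft_force: [0.5, -1.2, -0.4]
width: 21.4
grasp_force: 30.2
```

Request:
apply_moves(commands="0.17 0.1 0 0 0 0.012 0.12;0.34 0.2 0 0 0 0.012 0.12;0.52 0.31 0 0 0 0.012 0.12;0.7 0.41 -0.01 0 0 0.012 0.12;0.859 0.502 -0.01 0 0 0.012 0.12")

```text
time_s: 30.18
eef_pos: [637.3, -21.3, 235.4]
tcp_rot: [[0.067, 0.998, -0.002], [0.998, -0.067, 0.001], [0.0, -0.002, -1.0]]
ft_force: [0.8, -0.7, -0.3]
width: 20.9
grasp_force: 30.2
```

Request:
apply_moves(commands="0 0 0 0 0 0 0.12;0 0 0 0 0 0 0.12;0 0 0 0 0 0 0.12;0 0 0 0 0 0 0.12;0 0 0 0 0 0 0.12")

```text
time_s: 30.6
eef_pos: [636.2, -25.3, 236.8]
tcp_rot: [[0.07, 0.998, -0.001], [0.998, -0.07, -0.0], [-0.0, -0.001, -1.0]]
ft_force: [-0.0, -0.1, 0.4]
width: 21.2
grasp_force: 30.3
```

Request:
apply_moves(commands="0 0 0 0 0 0 0.12;0 0 0 0 0 0 0.12;0 0 0 0 0 0 0.12;0 0 0 0 0 0 0.12;0 0 0 0 0 0 0.12")

```text
time_s: 31.02
eef_pos: [636.8, -24.1, 237.1]
tcp_rot: [[0.069, 0.998, 0.0], [0.998, -0.069, -0.0], [0.0, 0.0, -1.0]]
ft_force: [0.1, 0.1, -0.6]
width: 21.1
grasp_force: 30.3
```

```bash
python3 -c "
from h import *
plan((636,-23,206,86.1,.12))"
```

```text
at [636.8 -24.1 237.1] 86.1
 0.005 -0.004 0.155 0 0 -0.001 0.12
```

Request:
apply_moves(commands="0.005 -0.004 0.03 0 0 0 0.12;0.005 -0.004 0.06 0 0 0 0.12;0.005 -0.004 0.09 0 0 0 0.12;0.005 -0.004 0.12 0 0 0 0.12;0.005 -0.004 0.155 0 0 0 0.12")

```text
time_s: 31.43
eef_pos: [635.9, -22.7, 205.0]
tcp_rot: [[0.068, 0.998, -0.001], [0.998, -0.068, -0.0], [-0.0, -0.001, -1.0]]
ft_force: [0.1, 0.6, 0.5]
width: 21.4
grasp_force: 30.3
```

Request:
apply_moves(commands="0 0 0.02 0 0 0 0.12;0 0 0.04 0 0 0 0.12;0 0 0.06 0 0 0 0.12;0 0 0.08 0 0 0 0.12;0 0 0.1 0 0 0 0.12")

```text
time_s: 31.85
eef_pos: [636.2, -22.8, 185.7]
tcp_rot: [[0.068, 0.998, 0.0], [0.998, -0.068, -0.0], [0.0, 0.0, -1.0]]
ft_force: [0.5, -0.6, -0.6]
width: 21.1
grasp_force: 30.3
```

Request:
apply_moves(commands="0 0 0.02 0 0 0 0.12;0 0 0.04 0 0 0 0.12;0 0 0.06 0 0 0 0.12;0 0 0.08 0 0 0 0.12;0 0 0.1 0 0 0 0.12")

```text
time_s: 32.27
eef_pos: [636.1, -22.7, 165.5]
tcp_rot: [[0.068, 0.998, 0.0], [0.998, -0.068, 0.0], [0.0, 0.0, -1.0]]
ft_force: [0.2, 0.0, -0.7]
width: 21.3
grasp_force: 30.3
```

Request:
apply_moves(commands="0 0 0.02 0 0 0 0.12;0 0 0.04 0 0 0 0.12;0 0 0.06 0 0 0 0.12;0 0 0.08 0 0 0 0.12;0 0 0.1 0 0 0 0.12")

```text
time_s: 32.68
eef_pos: [636.1, -22.7, 145.5]
tcp_rot: [[0.068, 0.998, 0.0], [0.998, -0.068, 0.0], [0.0, 0.0, -1.0]]
ft_force: [0.9, 0.8, -0.6]
width: 21.1
grasp_force: 30.3
```

Request:
apply_moves(commands="0 0 0.01 0 0 0 0.12;0 0 0.015 0 0 0 0.12;0 0 0.02 0 0 0 0.12;0 0 0.025 0 0 0 0.12;0 0 0.025 0 0 0 0.12")

```text
time_s: 33.1
eef_pos: [636.2, -22.8, 141.6]
tcp_rot: [[0.068, 0.998, 0.001], [0.998, -0.068, -0.0], [-0.0, 0.001, -1.0]]
ft_force: [-1.5, -0.0, 2.8]
width: 21.0
grasp_force: 30.6
```

Request:
apply_moves(commands="0 0 0.005 0 0 0 0.12;0 0 0.005 0 0 0 1;0 0 0.005 0 0 0 1;0 0 0.005 0 0 0 1;0 0 0.005 0 0 0 1")

```text
time_s: 33.52
eef_pos: [636.1, -22.7, 139.7]
tcp_rot: [[0.068, 0.998, -0.0], [0.998, -0.068, 0.0], [0.0, -0.0, -1.0]]
ft_force: [-0.6, 0.5, -0.4]
width: 68.7
grasp_force: 0.0
```

Request:
apply_moves(commands="0 0 0 0 0 0 1;0 0 -0.1 0 0 0 1;0 0 -0.2 0 0 0 1;0 0 -0.3 0 0 0 1;0 0 -0.4 0 0 0 1")

```text
time_s: 33.93
eef_pos: [636.0, -22.7, 220.5]
tcp_rot: [[0.068, 0.998, -0.001], [0.998, -0.068, 0.0], [0.0, -0.001, -1.0]]
ft_force: [0.4, -0.2, 0.2]
width: 85.5
grasp_force: 0.0
```

Request:
apply_moves(commands="0 0 -0.05 0 0 0 1;0 0 -0.05 0 0 0 1;0 0 -0.05 0 0 0 1;0 0 -0.05 0 0 0 1;0 0 -0.05 0 0 0 1")

```text
time_s: 34.35
eef_pos: [635.2, -22.7, 228.0]
tcp_rot: [[0.068, 0.998, -0.003], [0.998, -0.068, 0.0], [-0.0, -0.003, -1.0]]
ft_force: [0.1, -0.1, -1.0]
width: 85.3
grasp_force: 0.0
```

```bash
python3 -c "
from h import *
plan((418.5,149.7,235,99.6,1))"
```

```text
at [635.2 -22.7 228. ] 86.1
 0.393 -0.570 -0.018 0 0 -0.150 1
 0.457 -0.520 -0.018 0 0 -0.150 1
```

Request:
apply_moves(commands="0.08 -0.11 0 0 0 -0.15 1;0.16 -0.23 0 0 0 -0.15 1;0.24 -0.35 0 0 0 -0.15 1;0.32 -0.46 -0.018 0 0 -0.15 1;0.393 -0.57 -0.018 0 0 -0.15 1")

```text
time_s: 34.77
eef_pos: [526.1, 64.1, 232.5]
tcp_rot: [[-0.049, 0.999, -0.002], [0.999, 0.049, -0.0], [0.0, -0.002, -1.0]]
ft_force: [0.1, 0.5, -0.2]
width: 85.6
grasp_force: 0.0
```

Request:
apply_moves(commands="0.1 -0.11 0 0 0 -0.15 1;0.2 -0.22 0 0 0 -0.15 1;0.3 -0.33 0 0 0 -0.15 1;0.38 -0.44 -0.018 0 0 -0.15 1;0.457 -0.52 -0.018 0 0 -0.15 1")

```text
time_s: 35.18
eef_pos: [416.9, 150.1, 236.4]
tcp_rot: [[-0.167, 0.986, -0.002], [0.986, 0.167, -0.001], [-0.0, -0.002, -1.0]]
ft_force: [0.6, 1.2, 1.4]
width: 85.7
grasp_force: 0.0
```

Request:
apply_moves(commands="0 0 0 0 0 0 1;0 0 0 0 0 0 1;0 0 0 0 0 0 1;0 0 0 0 0 0 1;0 0 0 0 0 0 1")

```text
time_s: 35.6
eef_pos: [419.9, 149.0, 236.7]
tcp_rot: [[-0.165, 0.986, -0.001], [0.986, 0.165, -0.0], [-0.0, -0.001, -1.0]]
ft_force: [0.8, 0.6, -0.4]
width: 85.3
grasp_force: 0.0
```

Request:
apply_moves(commands="0 0 0 0 0 0 1;0 0 0 0 0 0 1;0 0 0 0 0 0 1;0 0 0 0 0 0 1;0 0 0 0 0 0 1")

```text
time_s: 36.02
eef_pos: [419.4, 149.5, 237.1]
tcp_rot: [[-0.166, 0.986, -0.0], [0.986, 0.166, -0.0], [0.0, -0.0, -1.0]]
ft_force: [-0.7, -0.2, 0.0]
width: 86.1
grasp_force: 0.0
```

```bash
python3 -c "
from h import *
plan((418.5,149.7,120,99.6,1),(418.5,149.7,44,99.6,1))
s=arm.capture('side')
m=cv2.inRange(cv2.cvtColor(s,cv2.COLOR_RGB2HSV),(3,110,40),(14,255,255))
k,l,st,c=cv2.connectedComponentsWithStats(m)
print([(c[i].round(1),st[i,:]) for i in range(1,k) if 150<st[i,4]<1000 and 240<c[i][0]<420])"
```

```text
at [419.4 149.5 237.1] 99.6
 0.002 -0.004 0.585 0 0 -0.001 1
 0.000 0.000 0.380 0 0 -0.000 1
[(array([298.5, 183.4]), array([288, 171,  20,  33, 353], dtype=int32)), (array([380.6, 190.4]), array([371, 179,  23,  37, 253], dtype=int32)), (array([394.1, 216. ]), array([384, 202,  25,  42, 336], dtype=int32))]
```

Request:
apply_moves(commands="0.002 -0.004 0.12 0 0 0 1;0.002 -0.004 0.24 0 0 0 1;0.002 -0.004 0.36 0 0 0 1;0.002 -0.004 0.48 0 0 0 1;0.002 -0.004 0.585 0 0 0 1")

```text
time_s: 36.48
eef_pos: [418.1, 149.7, 118.8]
tcp_rot: [[-0.167, 0.986, -0.0], [0.986, 0.167, -0.0], [-0.0, -0.0, -1.0]]
ft_force: [0.3, -0.2, 0.3]
width: 85.4
grasp_force: 0.0
```

Request:
apply_moves(commands="0 0 0.1 0 0 0 1;0 0 0.2 0 0 0 1;0 0 0.3 0 0 0 1;0 0 0.38 0 0 0 1;0 0 0.38 0 0 0 1")

```text
time_s: 36.9
eef_pos: [416.0, 149.0, 41.3]
tcp_rot: [[-0.167, 0.986, -0.006], [0.986, 0.167, -0.002], [-0.001, -0.006, -1.0]]
ft_force: [-0.3, 0.7, -0.3]
width: 85.0
grasp_force: 0.0
```

Request:
apply_moves(commands="0 0 0 0 0 0 0.35;0 0 0 0 0 0 0.35;0 0 0 0 0 0 0.35;0 0 0 0 0 0 0.35;0 0 0 0 0 0 0.35", grip_force=35)

```text
time_s: 37.32
eef_pos: [419.4, 150.2, 45.4]
tcp_rot: [[-0.167, 0.986, 0.002], [0.986, 0.167, 0.001], [0.001, 0.002, -1.0]]
ft_force: [-0.8, -0.0, 4.6]
width: 41.8
grasp_force: 37.3
```

Request:
apply_moves(commands="0 0 0 0 0 0 0.35;0 0 0 0 0 0 0.35;0 0 0 0 0 0 0.35;0 0 0 0 0 0 0.35;0 0 0 0 0 0 0.35")

```text
time_s: 37.73
eef_pos: [419.4, 150.2, 45.4]
tcp_rot: [[-0.167, 0.986, 0.002], [0.986, 0.167, 0.001], [0.001, 0.002, -1.0]]
ft_force: [-0.9, -0.3, 6.1]
width: 41.6
grasp_force: 37.5
```

Request:
apply_moves(commands="0 0 -0.2 0 0 0 0.35;0 0 -0.4 0 0 0 0.35;0 0 -0.6 0 0 0 0.35;0 0 -0.8 0 0 0 0.35;0 0 -0.95 0 0 0 0.35")

```text
time_s: 38.15
eef_pos: [419.1, 150.0, 237.8]
tcp_rot: [[-0.167, 0.986, 0.004], [0.986, 0.167, 0.001], [0.001, 0.004, -1.0]]
ft_force: [1.2, 1.0, -1.3]
width: 41.6
grasp_force: 37.0
```

Request:
apply_moves(commands="0 0 0 0 0 0 0.35;0 0 0 0 0 0 0.35;0 0 0 0 0 0 0.35;0 0 0 0 0 0 0.35;0 0 0 0 0 0 0.35")

```text
time_s: 38.57
eef_pos: [417.3, 149.4, 232.2]
tcp_rot: [[-0.167, 0.986, -0.004], [0.986, 0.167, -0.001], [-0.001, -0.004, -1.0]]
ft_force: [-0.1, -0.1, -0.7]
width: 41.8
grasp_force: 37.1
```

```bash
python3 -c "
from h import *
plan((644.4,102,237,86.1,.35))"
```

```text
at [417.3 149.4 232.2] 99.6
 -0.212 0.540 -0.012 0 0 0.150 0.35
 -0.147 0.561 -0.012 0 0 0.150 0.35
```

Request:
apply_moves(commands="-0.04 0.11 0 0 0 0.15 0.35;-0.08 0.22 0 0 0 0.15 0.35;-0.13 0.33 0 0 0 0.15 0.35;-0.17 0.44 -0.01 0 0 0.15 0.35;-0.212 0.54 -0.01 0 0 0.15 0.35")

```text
time_s: 38.98
eef_pos: [532.7, 125.7, 234.6]
tcp_rot: [[-0.05, 0.999, -0.002], [0.999, 0.05, -0.001], [-0.0, -0.003, -1.0]]
ft_force: [1.1, 0.7, -1.0]
width: 41.5
grasp_force: 37.0
```

Request:
apply_moves(commands="-0.03 0.11 0 0 0 0.15 0.35;-0.06 0.22 0 0 0 0.15 0.35;-0.09 0.33 0 0 0 0.15 0.35;-0.12 0.45 -0.01 0 0 0.15 0.35;-0.147 0.561 -0.01 0 0 0.15 0.35")

```text
time_s: 39.4
eef_pos: [646.2, 101.7, 236.1]
tcp_rot: [[0.068, 0.998, -0.003], [0.998, -0.068, -0.001], [-0.001, -0.003, -1.0]]
ft_force: [0.7, 0.6, -1.6]
width: 41.4
grasp_force: 37.0
```

Request:
apply_moves(commands="0 0 0 0 0 0 0.35;0 0 0 0 0 0 0.35;0 0 0 0 0 0 0.35;0 0 0 0 0 0 0.35;0 0 0 0 0 0 0.35")

```text
time_s: 39.82
eef_pos: [644.7, 102.6, 238.3]
tcp_rot: [[0.068, 0.998, -0.0], [0.998, -0.068, 0.0], [0.0, -0.0, -1.0]]
ft_force: [-1.1, -0.1, -1.8]
width: 41.6
grasp_force: 37.0
```

Request:
apply_moves(commands="0 0 0 0 0 0 0.35;0 0 0 0 0 0 0.35;0 0 0 0 0 0 0.35;0 0 0 0 0 0 0.35;0 0 0 0 0 0 0.35")

```text
time_s: 40.23
eef_pos: [645.5, 102.3, 238.3]
tcp_rot: [[0.068, 0.998, 0.0], [0.998, -0.068, 0.0], [0.0, 0.0, -1.0]]
ft_force: [0.5, 0.1, -1.2]
width: 41.9
grasp_force: 37.0
```

```bash
python3 -c "
from h import *
plan((644.4,102,182,86.1,.35))"
```

```text
at [645.5 102.3 238.3] 86.1
 -0.002 -0.005 0.282 0 0 -0.000 0.35
```

Request:
apply_moves(commands="-0.002 -0.005 0.06 0 0 0 0.35;-0.002 -0.005 0.12 0 0 0 0.35;-0.002 -0.005 0.18 0 0 0 0.35;-0.002 -0.005 0.24 0 0 0 0.35;-0.002 -0.005 0.282 0 0 0 0.35")

```text
time_s: 40.65
eef_pos: [644.1, 101.8, 180.4]
tcp_rot: [[0.068, 0.998, -0.001], [0.998, -0.068, -0.0], [-0.0, -0.001, -1.0]]
ft_force: [-0.1, 0.2, -0.6]
width: 41.4
grasp_force: 37.1
```

Request:
apply_moves(commands="0 0 0.03 0 0 0 0.35;0 0 0.06 0 0 0 0.35;0 0 0.09 0 0 0 0.35;0 0 0.12 0 0 0 0.35;0 0 0.15 0 0 0 0.35")

```text
time_s: 41.07
eef_pos: [644.8, 101.9, 151.6]
tcp_rot: [[0.068, 0.998, 0.001], [0.998, -0.068, 0.0], [0.0, 0.001, -1.0]]
ft_force: [-0.7, -0.9, -0.8]
width: 41.9
grasp_force: 37.1
```

Request:
apply_moves(commands="0 0 0.04 0 0 0 0.35;0 0 0.08 0 0 0 0.35;0 0 0.12 0 0 0 0.35;0 0 0.16 0 0 0 0.35;0 0 0.2 0 0 0 0.35")

```text
time_s: 41.48
eef_pos: [644.4, 101.9, 110.7]
tcp_rot: [[0.068, 0.998, -0.0], [0.998, -0.068, -0.0], [-0.0, -0.0, -1.0]]
ft_force: [1.0, -0.9, -1.0]
width: 41.8
grasp_force: 37.1
```

Request:
apply_moves(commands="0 0 0.015 0 0 0 0.35;0 0 0.03 0 0 0 0.35;0 0 0.045 0 0 0 0.35;0 0 0.06 0 0 0 0.35;0 0 0.065 0 0 0 0.35")

```text
time_s: 41.9
eef_pos: [644.5, 101.9, 98.4]
tcp_rot: [[0.068, 0.998, -0.0], [0.998, -0.068, -0.0], [-0.0, -0.0, -1.0]]
ft_force: [0.2, 0.6, -1.2]
width: 41.2
grasp_force: 37.1
```

Request:
apply_moves(commands="0 0 0.005 0 0 0 0.35;0 0 0.01 0 0 0 0.35;0 0 0.015 0 0 0 0.35;0 0 0.018 0 0 0 0.35;0 0 0.018 0 0 0 0.35")

```text
time_s: 42.32
eef_pos: [644.7, 101.9, 95.5]
tcp_rot: [[0.068, 0.998, 0.001], [0.998, -0.068, 0.0], [0.0, 0.001, -1.0]]
ft_force: [-0.7, -0.6, -0.8]
width: 41.5
grasp_force: 37.2
```

Request:
apply_moves(commands="0 0 0.003 0 0 0 0.35;0 0 0.003 0 0 0 1;0 0 0.003 0 0 0 1;0 0 0.003 0 0 0 1;0 0 0.003 0 0 0 1")

```text
time_s: 42.73
eef_pos: [644.6, 101.9, 94.4]
tcp_rot: [[0.068, 0.998, 0.0], [0.998, -0.068, 0.0], [0.0, 0.0, -1.0]]
ft_force: [-0.9, -0.0, 1.4]
width: 84.9
grasp_force: 0.0
```

Request:
apply_moves(commands="0 0 0 0 0 0 1;0 0 -0.1 0 0 0 1;0 0 -0.25 0 0 0 1;0 0 -0.4 0 0 0 1;0 0 -0.55 0 0 0 1")

```text
time_s: 43.15
eef_pos: [644.2, 101.8, 205.3]
tcp_rot: [[0.068, 0.998, -0.001], [0.998, -0.068, -0.0], [-0.0, -0.001, -1.0]]
ft_force: [1.0, 0.0, 0.2]
width: 85.6
grasp_force: 0.0
```

Request:
apply_moves(commands="0 0 -0.1 0 0 0 1;0 0 -0.15 0 0 0 1;0 0 -0.15 0 0 0 1;0 0 -0.15 0 0 0 1;0 0 -0.15 0 0 0 1")

```text
time_s: 43.57
eef_pos: [643.6, 101.7, 232.2]
tcp_rot: [[0.068, 0.998, -0.004], [0.998, -0.068, -0.001], [-0.001, -0.004, -1.0]]
ft_force: [-0.4, 0.1, -0.3]
width: 85.2
grasp_force: 0.0
```

```bash
python3 -c "
from h import *
plan((413.6,-405.2,215,87.2,1))"
```

```text
at [643.6 101.7 232.2] 86.1
 -0.869 -0.325 0.029 0 0 -0.008 1
 -0.867 -0.330 0.029 0 0 -0.008 1
 -0.865 -0.336 0.029 0 0 -0.008 1
```

Request:
apply_moves(commands="-0.18 -0.07 0 0 0 0 1;-0.36 -0.14 0 0 0 0 1;-0.54 -0.2 0 0 0 0 1;-0.72 -0.27 0.01 0 0 0 1;-0.869 -0.325 0.01 0 0 0 1")

```text
time_s: 43.98
eef_pos: [565.2, -68.9, 229.8]
tcp_rot: [[0.069, 0.998, -0.005], [0.998, -0.069, 0.0], [-0.0, -0.005, -1.0]]
ft_force: [-1.0, 0.4, 0.3]
width: 85.5
grasp_force: 0.0
```

Request:
apply_moves(commands="-0.18 -0.07 0 0 0 0 1;-0.36 -0.14 0 0 0 0 1;-0.54 -0.2 0 0 0 0 1;-0.72 -0.27 0.01 0 0 -0.012 1;-0.869 -0.33 0.029 0 0 -0.012 1")

```text
time_s: 44.4
eef_pos: [488.0, -237.7, 224.9]
tcp_rot: [[0.06, 0.998, -0.003], [0.998, -0.06, 0.001], [0.001, -0.003, -1.0]]
ft_force: [0.5, -0.2, -0.4]
width: 85.3
grasp_force: 0.0
```

Request:
apply_moves(commands="-0.18 -0.07 0 0 0 0 1;-0.36 -0.14 0 0 0 0 1;-0.54 -0.2 0.02 0 0 0 1;-0.72 -0.28 0.03 0 0 -0.012 1;-0.865 -0.336 0.04 0 0 -0.012 1")

```text
time_s: 44.82
eef_pos: [410.3, -406.1, 216.1]
tcp_rot: [[0.051, 0.999, -0.003], [0.999, -0.051, 0.003], [0.002, -0.004, -1.0]]
ft_force: [0.4, 0.1, 0.2]
width: 85.5
grasp_force: 0.0
```

Request:
apply_moves(commands="0 0 0 0 0 0 1;0 0 0 0 0 0 1;0 0 0 0 0 0 1;0 0 0 0 0 0 1;0 0 0 0 0 0 1")

```text
time_s: 45.23
eef_pos: [413.5, -403.4, 218.4]
tcp_rot: [[0.047, 0.999, -0.0], [0.999, -0.047, 0.001], [0.001, -0.0, -1.0]]
ft_force: [0.5, 0.0, -0.4]
width: 85.5
grasp_force: 0.0
```

Request:
apply_moves(commands="0 0 0 0 0 0 1;0 0 0 0 0 0 1;0 0 0 0 0 0 1;0 0 0 0 0 0 1;0 0 0 0 0 0 1")

```text
time_s: 45.65
eef_pos: [413.0, -404.5, 218.8]
tcp_rot: [[0.049, 0.999, 0.0], [0.999, -0.049, -0.0], [-0.0, 0.0, -1.0]]
ft_force: [0.3, 0.4, -0.4]
width: 85.2
grasp_force: 0.0
```

```bash
python3 -c "
from h import *
plan((413.6,-405.2,120,87.2,1),(413.6,-405.2,82,87.2,1))
s=arm.capture('side');t=arm.capture('top')
cv2.imwrite('pics/sB.png',s[:,:,::-1]);cv2.imwrite('pics/tB.png',t[:,:,::-1])
cv2.imwrite('pics/st8.png',cv2.resize(np.hstack([s[100:260,270:430],t[100:260,180:400]])[:,:,::-1],None,fx=2.1,fy=2.1,interpolation=2))"
```

```text
at [ 413.  -404.5  218.8] 87.2
 -0.003 0.003 0.494 0 0 -0.000 1
 0.000 0.000 0.190 0 0 -0.000 1
```

View pics/st8.png

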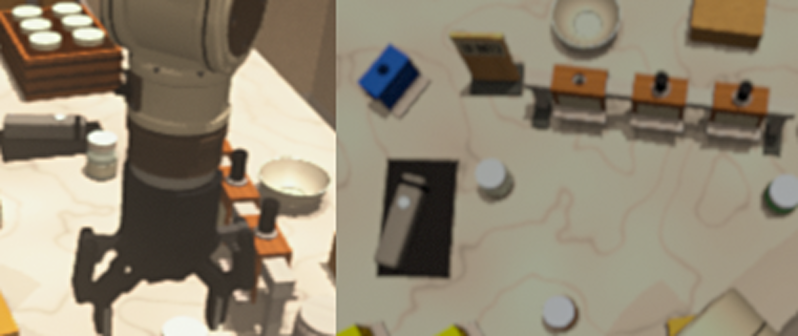

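All three saddles hang, two of them pinned, with the left saddle's hole at top (295.7,137.6). I take pin 3.

Request:
apply_moves(commands="-0.003 0.003 0.1 0 0 0 1;-0.003 0.003 0.2 0 0 0 1;-0.003 0.003 0.3 0 0 0 1;-0.003 0.003 0.4 0 0 0 1;-0.003 0.003 0.494 0 0 0 1")

```text
time_s: 46.17
eef_pos: [413.2, -405.3, 118.9]
tcp_rot: [[0.05, 0.999, -0.0], [0.999, -0.05, 0.0], [0.0, -0.0, -1.0]]
ft_force: [-0.2, -0.8, -0.0]
width: 85.5
grasp_force: 0.0
```

Request:
apply_moves(commands="0 0 0.05 0 0 0 1;0 0 0.1 0 0 0 1;0 0 0.15 0 0 0 1;0 0 0.185 0 0 0 1;0 0 0.185 0 0 0 1")

```text
time_s: 46.58
eef_pos: [412.9, -404.9, 81.6]
tcp_rot: [[0.049, 0.999, -0.001], [0.999, -0.049, 0.001], [0.001, -0.002, -1.0]]
ft_force: [-0.2, -0.0, 0.2]
width: 85.5
grasp_force: 0.0
```

Request:
apply_moves(commands="0 0 0 0 0 0 0.12;0 0 0 0 0 0 0.12;0 0 0 0 0 0 0.12;0 0 0 0 0 0 0.12;0 0 0 0 0 0 0.12", grip_force=30)

```text
time_s: 47.0
eef_pos: [413.7, -405.6, 83.5]
tcp_rot: [[0.049, 0.999, 0.001], [0.999, -0.049, -0.001], [-0.001, 0.001, -1.0]]
ft_force: [0.1, 0.1, 0.1]
width: 25.3
grasp_force: 0.0
```

Request:
apply_moves(commands="0 0 0 0 0 0 0.12;0 0 0 0 0 0 0.12;0 0 0 0 0 0 0.12;0 0 0 0 0 0 0.12;0 0 0 0 0 0 0.12")

```text
time_s: 47.42
eef_pos: [413.6, -405.6, 83.5]
tcp_rot: [[0.049, 0.999, 0.001], [0.999, -0.049, -0.001], [-0.001, 0.001, -1.0]]
ft_force: [-0.7, 1.0, 5.6]
width: 21.4
grasp_force: 29.5
```

Request:
apply_moves(commands="0 0 -0.12 0 0 0 0.12;0 0 -0.25 0 0 0 0.12;0 0 -0.4 0 0 0 0.12;0 0 -0.6 0 0 0 0.12;0 0 -0.8 0 0 0 0.12")

```text
time_s: 47.83
eef_pos: [412.8, -404.5, 242.8]
tcp_rot: [[0.049, 0.999, -0.002], [0.999, -0.049, 0.003], [0.003, -0.002, -1.0]]
ft_force: [1.0, -1.0, -1.5]
width: 21.1
grasp_force: 30.3
```

Request:
apply_moves(commands="0 0 0 0 0 0 0.12;0 0 0 0 0 0 0.12;0 0 0 0 0 0 0.12;0 0 0 0 0 0 0.12;0 0 0 0 0 0 0.12")

```text
time_s: 48.25
eef_pos: [412.7, -404.5, 240.6]
tcp_rot: [[0.049, 0.999, -0.003], [0.999, -0.049, 0.003], [0.003, -0.003, -1.0]]
ft_force: [-0.4, 0.7, -0.2]
width: 21.0
grasp_force: 30.3
```

```bash
python3 -c "
from h import *
plan((540,50,245,86.1,.12),(644.6,102.1,240,86.1,.12))"
```

```text
at [ 412.7 -404.5  240.6] 87.2
 0.767 0.175 -0.007 0 0 0.008 0.12
 0.768 0.170 -0.007 0 0 0.008 0.12
 0.769 0.165 -0.007 0 0 0.008 0.12
 0.295 0.504 0.025 0 0 -0.000 0.12
```

Request:
apply_moves(commands="0.16 0.04 0 0 0 0 0.12;0.32 0.07 0 0 0 0 0.12;0.48 0.11 0 0 0 0 0.12;0.64 0.15 0 0 0 0.012 0.12;0.767 0.175 -0.007 0 0 0.012 0.12")

```text
time_s: 48.67
eef_pos: [455.6, -251.3, 242.5]
tcp_rot: [[0.058, 0.998, -0.003], [0.998, -0.058, 0.002], [0.002, -0.003, -1.0]]
ft_force: [0.6, -0.6, -0.8]
width: 20.9
grasp_force: 30.3
```

Request:
apply_moves(commands="0.16 0.04 0 0 0 0 0.12;0.32 0.07 0 0 0 0 0.12;0.48 0.11 0 0 0 0 0.12;0.64 0.14 0 0 0 0.012 0.12;0.768 0.17 -0.007 0 0 0.012 0.12")

```text
time_s: 49.08
eef_pos: [498.2, -100.1, 244.0]
tcp_rot: [[0.067, 0.998, -0.003], [0.998, -0.067, 0.001], [0.001, -0.003, -1.0]]
ft_force: [0.0, -0.5, -1.0]
width: 21.3
grasp_force: 30.3
```

Request:
apply_moves(commands="0.16 0.04 0 0 0 0 0.12;0.32 0.07 0 0 0 0 0.12;0.48 0.11 0 0 0 0 0.12;0.64 0.14 0 0 0 0 0.12;0.769 0.165 -0.007 0 0 0 0.12")

```text
time_s: 49.5
eef_pos: [541.9, 51.0, 245.3]
tcp_rot: [[0.067, 0.998, -0.003], [0.998, -0.067, 0.0], [0.0, -0.003, -1.0]]
ft_force: [0.7, -0.7, -0.5]
width: 21.4
grasp_force: 30.3
```

Request:
apply_moves(commands="0.06 0.1 0 0 0 0 0.12;0.12 0.2 0 0 0 0 0.12;0.18 0.3 0 0 0 0 0.12;0.24 0.4 0.01 0 0 0 0.12;0.295 0.504 0.025 0 0 0 0.12")

```text
time_s: 49.92
eef_pos: [647.3, 101.5, 240.6]
tcp_rot: [[0.068, 0.998, -0.002], [0.998, -0.068, -0.0], [-0.0, -0.002, -1.0]]
ft_force: [0.7, -0.7, -0.6]
width: 21.3
grasp_force: 30.3
```

Request:
apply_moves(commands="0 0 0 0 0 0 0.12;0 0 0 0 0 0 0.12;0 0 0 0 0 0 0.12;0 0 0 0 0 0 0.12;0 0 0 0 0 0 0.12")

```text
time_s: 50.33
eef_pos: [646.3, 100.1, 242.7]
tcp_rot: [[0.069, 0.998, 0.0], [0.998, -0.069, 0.0], [0.0, 0.0, -1.0]]
ft_force: [-1.0, -0.7, -1.0]
width: 21.1
grasp_force: 30.3
```

Request:
apply_moves(commands="0 0 0 0 0 0 0.12;0 0 0 0 0 0 0.12;0 0 0 0 0 0 0.12;0 0 0 0 0 0 0.12;0 0 0 0 0 0 0.12")

```text
time_s: 50.75
eef_pos: [646.9, 100.6, 242.3]
tcp_rot: [[0.068, 0.998, 0.0], [0.998, -0.068, 0.0], [0.0, 0.0, -1.0]]
ft_force: [0.2, 0.6, -0.2]
width: 20.7
grasp_force: 30.3
```

```bash
python3 -c "
from h import *
plan((644.4,102.1,206,86.1,.12))"
```

```text
at [646.9 100.6 242.3] 86.1
 0.007 -0.013 0.182 0 0 -0.000 0.12
```

Request:
apply_moves(commands="0.007 -0.013 0.04 0 0 0 0.12;0.007 -0.013 0.08 0 0 0 0.12;0.007 -0.013 0.12 0 0 0 0.12;0.007 -0.013 0.16 0 0 0 0.12;0.007 -0.013 0.182 0 0 0 0.12")

```text
time_s: 51.17
eef_pos: [643.8, 102.1, 203.8]
tcp_rot: [[0.068, 0.998, -0.002], [0.998, -0.068, -0.0], [-0.001, -0.002, -1.0]]
ft_force: [-1.0, 0.1, -0.1]
width: 21.1
grasp_force: 30.3
```

Request:
apply_moves(commands="0 0 0.02 0 0 0 0.12;0 0 0.04 0 0 0 0.12;0 0 0.06 0 0 0 0.12;0 0 0.08 0 0 0 0.12;0 0 0.1 0 0 0 0.12")

```text
time_s: 51.58
eef_pos: [644.6, 102.3, 185.6]
tcp_rot: [[0.068, 0.998, 0.0], [0.998, -0.068, 0.0], [0.0, 0.0, -1.0]]
ft_force: [-0.3, 0.1, -0.9]
width: 21.1
grasp_force: 30.3
```

Request:
apply_moves(commands="0 0 0.02 0 0 0 0.12;0 0 0.04 0 0 0 0.12;0 0 0.06 0 0 0 0.12;0 0 0.08 0 0 0 0.12;0 0 0.1 0 0 0 0.12")

```text
time_s: 52.0
eef_pos: [644.5, 102.2, 165.3]
tcp_rot: [[0.068, 0.998, 0.0], [0.998, -0.068, 0.0], [0.0, 0.0, -1.0]]
ft_force: [-0.1, 0.2, -0.9]
width: 21.0
grasp_force: 30.3
```

Request:
apply_moves(commands="0 0 0.02 0 0 0 0.12;0 0 0.04 0 0 0 0.12;0 0 0.06 0 0 0 0.12;0 0 0.08 0 0 0 0.12;0 0 0.1 0 0 0 0.12")

```text
time_s: 52.42
eef_pos: [644.5, 102.2, 145.3]
tcp_rot: [[0.068, 0.998, -0.0], [0.998, -0.068, 0.0], [0.0, -0.0, -1.0]]
ft_force: [0.3, -0.6, -0.6]
width: 21.2
grasp_force: 30.3
```

Request:
apply_moves(commands="0 0 0.01 0 0 0 0.12;0 0 0.015 0 0 0 0.12;0 0 0.02 0 0 0 0.12;0 0 0.025 0 0 0 0.12;0 0 0.025 0 0 0 0.12")

```text
time_s: 52.83
eef_pos: [644.5, 102.2, 141.6]
tcp_rot: [[0.068, 0.998, 0.001], [0.998, -0.068, 0.0], [0.0, 0.001, -1.0]]
ft_force: [-2.2, -0.7, 3.1]
width: 21.2
grasp_force: 30.7
```

Request:
apply_moves(commands="0 0 0.005 0 0 0 0.12;0 0 0.005 0 0 0 1;0 0 0.005 0 0 0 1;0 0 0.005 0 0 0 1;0 0 0.005 0 0 0 1")

```text
time_s: 53.25
eef_pos: [644.5, 102.3, 139.4]
tcp_rot: [[0.068, 0.998, -0.0], [0.998, -0.068, 0.0], [-0.0, -0.0, -1.0]]
ft_force: [-0.1, -0.3, 0.1]
width: 68.5
grasp_force: 0.0
```

Request:
apply_moves(commands="0 0 0 0 0 0 1;0 0 -0.1 0 0 0 1;0 0 -0.2 0 0 0 1;0 0 -0.3 0 0 0 1;0 0 -0.4 0 0 0 1")

```text
time_s: 53.67
eef_pos: [644.3, 102.2, 220.2]
tcp_rot: [[0.068, 0.998, -0.001], [0.998, -0.068, -0.0], [-0.0, -0.001, -1.0]]
ft_force: [1.4, 0.3, 0.2]
width: 85.0
grasp_force: 0.0
```

Request:
apply_moves(commands="0 0 -0.05 0 0 0 1;0 0 -0.05 0 0 0 1;0 0 -0.05 0 0 0 1;0 0 -0.05 0 0 0 1;0 0 -0.05 0 0 0 1")

```text
time_s: 54.08
eef_pos: [643.6, 102.1, 227.7]
tcp_rot: [[0.068, 0.998, -0.003], [0.998, -0.068, -0.0], [-0.001, -0.003, -1.0]]
ft_force: [0.6, 0.2, -0.4]
width: 85.5
grasp_force: 0.0
```

```bash
python3 -c "
from h import *
st=arm.get_state(); print(np.degrees(st['joints']).round(1))
s=arm.capture('side');t=arm.capture('top')
cv2.imwrite('pics/tC.png',t[:,:,::-1])
a=cv2.resize(t[160:245,185:255],None,fx=5,fy=5,interpolation=2); b=cv2.resize(s[130:236,265:413],None,fx=3,fy=4,interpolation=2)[:425]
cv2.imwrite('pics/st9.png',np.hstack([a,b])[:,:,::-1])"
```

```text
[  9.   32.1  27.2  85.2   0.  102.9]Traceback (most recent call last):
  File "<string>", line 7, in <module>
    cv2.imwrite('pics/st9.png',np.hstack([a,b])[:,:,::-1])
                               ~~~~~~~~~^^^^^^^
    return _nx.concatenate(arrs, 1, dtype=dtype, casting=casting)
           ~~~~~~~~~~~~~~~^^^^^^^^^^^^^^^^^^^^^^^^^^^^^^^^^^^^^^^
ValueError: all the input array dimensions except for the concatenation axis must match exactly, but along dimension 0, the array at index 0 has size 425 and the array at index 1 has size 424
```

```bash
python3 -c "
from h import *
t=cv2.imread('pics/tC.png')[:,:,::-1]; s=arm.capture('side')
a=cv2.resize(t[160:245,185:255],(350,425),interpolation=2); b=cv2.resize(s[130:236,265:413],(440,425),interpolation=2)
cv2.imwrite('pics/st9.png',np.hstack([a,b])[:,:,::-1])"
```

```text
(no output)
```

View pics/st9.png

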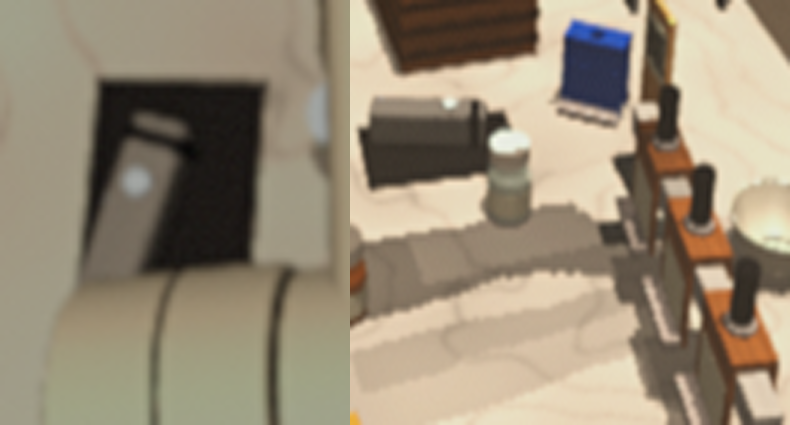

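Pins are home on all three saddles, and the scanner hasn't moved, with its button at top (212,196). I refine the scanner and label poses from the unobstructed picture.

```bash
python3 -c "
from h import *
for f in('tB','top0'):
    t=cv2.imread(f'pics/{f}.png'); g=t[:,:,::-1].astype(int).sum(2)
    x0,y0,x1,y1=200,174,240,234
    sub=g[y0:y1,x0:x1]; print(np.percentile(sub,[5,30,50,70,90]).round())
    m=((sub>170)&(sub<520)).astype(np.uint8); mm=np.zeros_like(m); 
    k,l,st,c=cv2.connectedComponentsWithStats(m); b=l[196-y0,212-x0]; cn=cv2.findContours((l==b).astype(np.uint8),0,1)[0][0]
    r=cv2.minAreaRect(cn); bx=cv2.boxPoints(r)+[x0,y0]; W=np.array([onz('top',p,40)[:2] for p in bx]); print(st[b],bx.round(1).tolist(),W.tolist(),W.mean(0))
    print('btn',onz('top',(212,196),42))
    print('\n'.join(''.join('%4d'%v for v in sub[j,:36]) for j in range(6,58,5)))
" | cut -c1-200
```

```text
[ 67.  75. 122. 311. 421.]
[   0    0   40   60 1054] [[200.0, 174.0], [239.0, 174.0], [239.0, 233.0], [200.0, 233.0]] [[531.3, 424.0], [538.6, 291.7], [338.4, 270.9], [331.3, 398.7]] [434.9   346.325]
btn [456.9 373.5  42. ]
 449 453 443 381 239  98  64  75  73  72  74  68  70  73  69  72  71  73  66  71  73  65  79  71  72  75  76  75  71  79  75  76  78  72  68  67
 452 450 417 302 144  72  65  74  75  70  63  91 155 207 238 257 266 279 291 287 261 214 142  78  68  71  72  77  73  70  74  73  72  76  62  69
 449 440 380 239  94  62  70  76 134 225 294 316 318 313 313 312 304 293 268 207 129  61  27  29  45  66  71  73  75  72  76  76  70  75  66  83
 453 419 298 141  66  66 105 202 289 374 448 483 489 474 427 345 315 311 269 190 121  92  80  74  71  77  70  75  78  76  73  74  75  69  68 112
 447 405 265 101 101 192 285 315 316 315 317 324 327 324 323 318 287 217 141 102  84  66  72  73  77  77  71  76  73  76  69  82  74  66  66 126
 424 317 166 149 251 302 316 318 319 317 320 323 326 320 301 242 166 109  79  69  66  72  72  72  76  71  75  75  73  71  71  78  74  69  91 204
 403
[... 1841 characters left out ...]
 324 326 328 331 335 330 314 267 190 125  95  74  71  77  79  75  75  75  81  78  76  79  81  79  76  82  74  66 124 293
 364 315 315 325 324 326 328 329 333 333 321 280 212 133 100  75  68  72  77  75  73  74  72  76  73  73  76  78  78  78  77  74  70  71 127 292
 316 320 324 326 326 332 331 335 327 293 223 145 101  85  72  77  78  79  83  76  72  77  78  71  78  77  78  73  81  78  79  76  62 104 231 370
 204 200 230 257 276 291 301 293 248 172 118  96  77  75  75  69  77  81  83  76  77  75  75  83  71  78  79  77  78  72  78  73  69 124 283 416
 138  99 110 108 102 101  99  97  95  93 102 101 101  96  90  86  85  84  87  89  82  89  87  86  74  77  74  80  76  71  75  70  66 146 297 418
```

```bash
python3 -c "
from h import *
for nm,P in(('L',[(208.7,190),(206.9,195),(205,200),(203.45,205)]),('R',[(218.95,195),(217.3,200),(215.6,205),(213.85,210),(212.2,215),(210.3,220)]),('rear',[(205,226)]),('front',[(218,183)])):
    W=np.array([onz('top',p,40)[:2] for p in P]); print(nm,W.tolist(), np.degrees(np.arctan2(*(W[0]-W[-1])[::-1])).round(1))
print(proj('side',[[430,376,40],[457,373.5,42],[500,365,40]]))
plan((429,377,240,170,1))
"
```

```text
L [[477.3, 387.7], [459.8, 391.7], [442.4, 395.9], [425.2, 399.0]] -12.2
R [[462.1, 351.3], [444.7, 354.8], [427.4, 358.5], [410.2, 362.4], [393.1, 365.8], [376.1, 370.1]] -12.3
rear [[355.3, 385.2]] 0.0
front [[503.3, 359.3]] 0.0
[[291.16136879 156.01669749]
 [298.28119798 155.32836273]
 [309.78956869 155.98824659]]
at [643.9 102.1 228.4] 86.1
 0.433 -0.389 -0.019 0 0 -0.622 1
 0.564 -0.140 -0.019 0 0 -0.622 1
 0.564 0.141 -0.019 0 0 -0.622 1
```

```bash
python3 -c "
from h import *
plan((428,378,235,167.7,1))
"
```

```text
at [643.9 102.1 228.4] 86.1
 0.434 -0.390 -0.011 0 0 -0.605 1
 0.565 -0.149 -0.011 0 0 -0.605 1
 0.570 0.126 -0.011 0 0 -0.605 1
```

Request:
apply_moves(commands="0.09 -0.08 0 0 0 -0.13 1;0.18 -0.16 0 0 0 -0.26 1;0.27 -0.24 0 0 0 -0.39 1;0.36 -0.32 -0.01 0 0 -0.52 1;0.434 -0.39 -0.01 0 0 -0.605 1")

```text
time_s: 54.65
eef_pos: [571.5, 195.2, 231.5]
tcp_rot: [[-0.4, 0.916, -0.001], [0.916, 0.4, 0.0], [0.0, -0.001, -1.0]]
ft_force: [0.5, 0.1, -1.0]
width: 85.3
grasp_force: 0.0
```

Request:
apply_moves(commands="0.12 -0.03 0 0 0 -0.13 1;0.24 -0.06 0 0 0 -0.26 1;0.36 -0.09 0 0 0 -0.39 1;0.48 -0.12 -0.01 0 0 -0.52 1;0.565 -0.149 -0.01 0 0 -0.605 1")

```text
time_s: 55.07
eef_pos: [499.2, 287.7, 233.6]
tcp_rot: [[-0.776, 0.631, -0.001], [0.631, 0.776, 0.0], [0.001, -0.0, -1.0]]
ft_force: [-0.1, 0.1, 0.2]
width: 85.3
grasp_force: 0.0
```

Request:
apply_moves(commands="0.12 0.03 0 0 0 -0.13 1;0.24 0.06 0 0 0 -0.26 1;0.36 0.09 0 0 0 -0.39 1;0.48 0.11 -0.01 0 0 -0.52 1;0.57 0.126 -0.01 0 0 -0.605 1")

```text
time_s: 55.48
eef_pos: [427.1, 379.4, 235.6]
tcp_rot: [[-0.978, 0.206, -0.001], [0.206, 0.978, 0.0], [0.001, 0.0, -1.0]]
ft_force: [0.1, -0.9, 0.0]
width: 85.2
grasp_force: 0.0
```

Request:
apply_moves(commands="0 0 0 0 0 0 1;0 0 0 0 0 0 1;0 0 0 0 0 0 1;0 0 0 0 0 0 1;0 0 0 0 0 0 1")

```text
time_s: 55.9
eef_pos: [429.1, 377.2, 235.6]
tcp_rot: [[-0.977, 0.214, -0.0], [0.214, 0.977, -0.0], [0.0, -0.0, -1.0]]
ft_force: [-0.4, -0.4, 0.6]
width: 85.1
grasp_force: 0.0
```

Request:
apply_moves(commands="0 0 0 0 0 0 1;0 0 0 0 0 0 1;0 0 0 0 0 0 1;0 0 0 0 0 0 1;0 0 0 0 0 0 1")

```text
time_s: 56.32
eef_pos: [428.6, 377.9, 235.7]
tcp_rot: [[-0.977, 0.212, 0.0], [0.212, 0.977, 0.0], [-0.0, 0.0, -1.0]]
ft_force: [0.4, 0.3, 0.1]
width: 85.5
grasp_force: 0.0
```

```bash
python3 -c "
from h import *
plan((428,378,110,167.7,1),(428,378,60,167.7,1),(428,378,11,167.7,1))
s=arm.capture('side'); h=cv2.cvtColor(s,cv2.COLOR_RGB2HSV)
g=s[145:175,270:325].astype(int).sum(2); o=cv2.imread('pics/side0.png')[145:175,270:325].astype(int).sum(2); print(np.abs(g-o).mean(), np.abs(g-o)[8:20,2:45].mean())
"
```

```text
at [428.6 377.9 235.7] 167.7
 0.003 -0.000 0.629 0 0 0.001 1
 0.000 0.000 0.250 0 0 -0.000 1
 0.000 0.000 0.245 0 0 -0.000 1
61.60181818181818 76.16472868217055
```

```bash
python3 -c "
from h import *
s=arm.capture('side'); t=arm.capture('top')
cv2.imwrite('pics/st10.png',np.hstack([cv2.resize(s[100:220,240:350],(440,480),interpolation=2),cv2.resize(t[155:245,190:255],(350,480),interpolation=2)])[:,:,::-1])
"
```

```text
(no output)
```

View pics/st10.png

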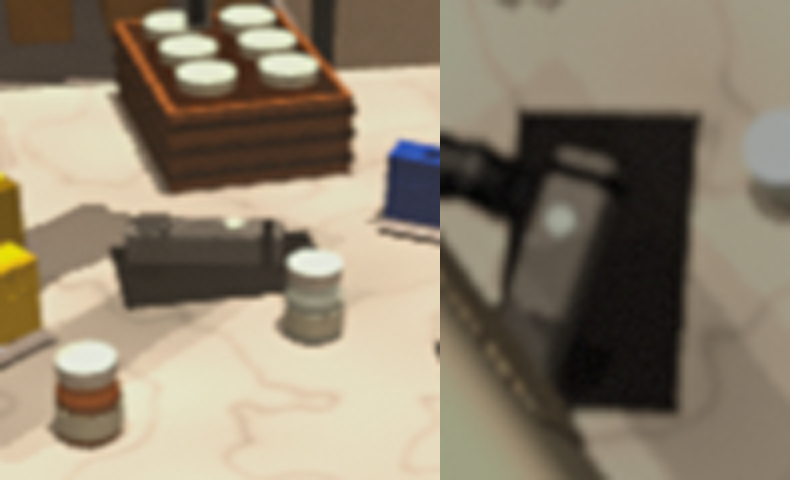

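It's only the arm's shadow. The button is still at top (212,196) and the scanner hasn't moved. I descend and grip it.

Request:
apply_moves(commands="0.002 0 0.12 0 0 0 1;0.002 0 0.25 0 0 0 1;0.002 0 0.38 0 0 0 1;0.002 0 0.5 0 0 0 1;0.002 0 0.629 0 0 0 1")

```text
time_s: 56.88
eef_pos: [428.2, 378.3, 109.2]
tcp_rot: [[-0.977, 0.212, 0.001], [0.212, 0.977, 0.001], [-0.001, 0.001, -1.0]]
ft_force: [0.3, -0.3, -0.6]
width: 85.5
grasp_force: 0.0
```

Request:
apply_moves(commands="0 0 0.06 0 0 0 1;0 0 0.12 0 0 0 1;0 0 0.18 0 0 0 1;0 0 0.25 0 0 0 1;0 0 0.25 0 0 0 1")

```text
time_s: 57.3
eef_pos: [426.4, 376.7, 57.1]
tcp_rot: [[-0.977, 0.212, -0.004], [0.212, 0.977, -0.004], [0.003, -0.004, -1.0]]
ft_force: [0.0, -0.9, 0.2]
width: 85.8
grasp_force: 0.0
```

Request:
apply_moves(commands="0 0 0.05 0 0 0 1;0 0 0.1 0 0 0 1;0 0 0.15 0 0 0 1;0 0 0.19 0 0 0 1;0 0 0.22 0 0 0 1")

```text
time_s: 57.72
eef_pos: [427.7, 377.8, 14.7]
tcp_rot: [[-0.977, 0.212, -0.001], [0.212, 0.977, -0.001], [0.001, -0.001, -1.0]]
ft_force: [0.2, -0.6, 0.3]
width: 85.6
grasp_force: 0.0
```

Request:
apply_moves(commands="0 0 0 0 0 0 1;0 0 0 0 0 0 1;0 0 0 0 0 0 1;0 0 0 0 0 0 1;0 0 0 0 0 0 1")

```text
time_s: 58.13
eef_pos: [428.5, 378.5, 16.5]
tcp_rot: [[-0.977, 0.212, 0.001], [0.212, 0.977, 0.001], [-0.001, 0.001, -1.0]]
ft_force: [0.5, 0.3, 0.5]
width: 85.5
grasp_force: 0.0
```

Request:
apply_moves(commands="0 0 0.015 0 0 0 1;0 0 0.015 0 0 0 0.35;0 0 0.015 0 0 0 0.35;0 0 0.015 0 0 0 0.35;0 0 0.015 0 0 0 0.35", grip_force=40)

```text
time_s: 58.55
eef_pos: [428.2, 378.3, 13.1]
tcp_rot: [[-0.977, 0.212, 0.0], [0.212, 0.977, 0.0], [-0.0, 0.0, -1.0]]
ft_force: [-6.5, -6.9, 18.5]
width: 39.4
grasp_force: 38.5
```

Request:
apply_moves(commands="0 0 0 0 0 0 0.35;0 0 0 0 0 0 0.35;0 0 0 0 0 0 0.35;0 0 0 0 0 0 0.35;0 0 0 0 0 0 0.35")

```text
time_s: 58.97
eef_pos: [428.3, 378.4, 13.2]
tcp_rot: [[-0.977, 0.212, 0.001], [0.212, 0.977, 0.0], [-0.0, 0.001, -1.0]]
ft_force: [0.4, -0.1, 1.8]
width: 39.6
grasp_force: 42.7
```

Request:
apply_moves(commands="0 0 0 0 0 0 0.35;0 0 0 0 0 0 0.35;0 0 0 0 0 0 0.35;0 0 0 0 0 0 0.35;0 0 0 0 0 0 0.35")

```text
time_s: 59.38
eef_pos: [428.3, 378.4, 13.2]
tcp_rot: [[-0.977, 0.212, 0.001], [0.212, 0.977, 0.0], [-0.0, 0.001, -1.0]]
ft_force: [0.7, 0.9, 4.6]
width: 39.1
grasp_force: 42.9
```

Request:
apply_moves(commands="0 0 -0.08 0 0 0 0.35;0 0 -0.2 0 0 0 0.35;0 0 -0.35 0 0 0 0.35;0 0 -0.5 0 0 0 0.35;0 0 -0.6 0 0 0 0.35")

```text
time_s: 59.8
eef_pos: [428.0, 377.9, 134.5]
tcp_rot: [[-0.977, 0.212, 0.0], [0.212, 0.977, -0.0], [-0.0, -0.0, -1.0]]
ft_force: [-0.0, 1.0, -2.0]
width: 39.1
grasp_force: 42.4
```

Request:
apply_moves(commands="0 0 0 0 0 0 0.35;0 0 0 0 0 0 0.35;0 0 0 0 0 0 0.35;0 0 0 0 0 0 0.35;0 0 0 0 0 0 0.35")

```text
time_s: 60.22
eef_pos: [426.9, 377.1, 130.6]
tcp_rot: [[-0.977, 0.212, -0.003], [0.212, 0.977, -0.003], [0.003, -0.004, -1.0]]
ft_force: [-0.3, 0.2, -1.6]
width: 39.4
grasp_force: 42.4
```

```bash
python3 -c "
from h import *
plan((506,246,131,181.5,.35))
"
```

```text
at [426.9 377.1 130.6] 167.8
 -0.525 -0.557 -0.002 0 0 -0.305 0.35
```

Request:
apply_moves(commands="-0.1 -0.11 0 0 0 -0.07 0.35;-0.2 -0.22 0 0 0 -0.14 0.35;-0.31 -0.33 0 0 0 -0.21 0.35;-0.42 -0.45 0 0 0 -0.28 0.35;-0.525 -0.557 0 0 0 -0.305 0.35")

```text
time_s: 60.63
eef_pos: [506.9, 245.2, 131.5]
tcp_rot: [[-1.0, -0.028, -0.002], [-0.028, 1.0, -0.001], [0.002, -0.001, -1.0]]
ft_force: [0.2, -0.5, -1.1]
width: 39.2
grasp_force: 42.3
```

Request:
apply_moves(commands="0 0 0 0 0 0 0.35;0 0 0 0 0 0 0.35;0 0 0 0 0 0 0.35;0 0 0 0 0 0 0.35;0 0 0 0 0 0 0.35")

```text
time_s: 61.05
eef_pos: [506.3, 247.9, 132.5]
tcp_rot: [[-1.0, -0.028, -0.001], [-0.028, 1.0, -0.0], [0.001, -0.0, -1.0]]
ft_force: [-0.5, 0.4, -1.7]
width: 39.3
grasp_force: 42.3
```

Request:
apply_moves(commands="0 0 0 0 0 0 0.35;0 0 0 0 0 0 0.35;0 0 0 0 0 0 0.35;0 0 0 0 0 0 0.35;0 0 0 0 0 0 0.35")

```text
time_s: 61.47
eef_pos: [507.0, 247.2, 133.0]
tcp_rot: [[-1.0, -0.026, 0.0], [-0.026, 1.0, 0.0], [-0.0, 0.0, -1.0]]
ft_force: [-0.1, -0.4, -1.6]
width: 39.4
grasp_force: 42.3
```

```bash
python3 -c "
from h import *
s=arm.capture('side'); t=arm.capture('top'); p,a=pose(); print(p,a)
c=p+[0,0,27]; print(proj('top',[c,c+[75,2,-9]]))
cv2.imwrite('pics/st11.png',np.hstack([cv2.resize(s[100:200,280:400],(480,400),interpolation=2),cv2.resize(t[100:200,210:290],(320,400),interpolation=2)])[:,:,::-1])
"
```

```text
[507.07758223 247.04205016 132.95770372] -178.50872709309178
[[243.54851167 173.59295366]
 [245.95165941 151.27828967]]
```

View pics/st11.png

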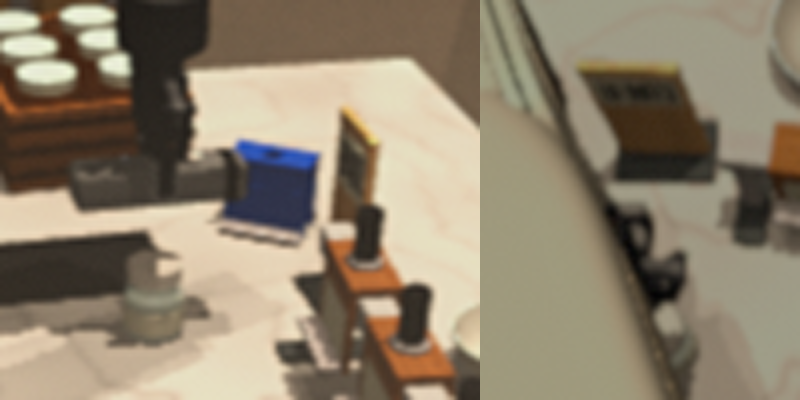

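The side view shows the scanner level with its nose at crop (238,175), facing the label at crop (352,165). I hold it steady.

Request:
apply_moves(commands="0 0 0 0 0 0 0.35;0 0 0 0 0 0 0.35;0 0 0 0 0 0 0.35;0 0 0 0 0 0 0.35;0 0 0 0 0 0 0.35")

```text
time_s: 61.98
eef_pos: [507.1, 246.9, 132.9]
tcp_rot: [[-1.0, -0.026, -0.0], [-0.026, 1.0, -0.0], [0.0, -0.0, -1.0]]
ft_force: [-0.6, 0.3, -1.7]
width: 39.6
grasp_force: 42.3
```

Request:
apply_moves(commands="0 0 0 0 0 0 0.35;0 0 0 0 0 0 0.35;0 0 0 0 0 0 0.35;0 0 0 0 0 0 0.35;0 0 0 0 0 0 0.35")

```text
time_s: 62.4
eef_pos: [507.1, 247.0, 132.9]
tcp_rot: [[-1.0, -0.026, 0.0], [-0.026, 1.0, -0.0], [-0.0, -0.0, -1.0]]
ft_force: [0.1, 0.4, -2.1]
width: 39.5
grasp_force: 42.3
```

Request:
apply_moves(commands="0 0 0 0 0 0 0.35;0 0 0 0 0 0 0.35;0 0 0 0 0 0 0.35;0 0 0 0 0 0 0.35;0 0 0 0 0 0 0.35")

```text
time_s: 62.82
eef_pos: [507.1, 247.0, 132.9]
tcp_rot: [[-1.0, -0.026, 0.0], [-0.026, 1.0, 0.0], [-0.0, 0.0, -1.0]]
ft_force: [-0.4, -0.3, -2.5]
width: 39.2
grasp_force: 42.3
```

Request:
apply_moves(commands="0 0 0 0 0 0 0.35;0 0 0 0 0 0 0.35;0 0 0 0 0 0 0.35;0 0 0 0 0 0 0.35;0 0 0 0 0 0 0.35")

```text
time_s: 63.23
eef_pos: [507.1, 247.0, 132.9]
tcp_rot: [[-1.0, -0.026, 0.0], [-0.026, 1.0, 0.0], [-0.0, 0.0, -1.0]]
ft_force: [0.1, 0.1, -1.0]
width: 39.6
grasp_force: 42.3
```

Request:
apply_moves(commands="0 0 0 0 0 0 0.35;0 0 0 0 0 0 0.35;0 0 0 0 0 0 0.35;0 0 0 0 0 0 0.35;0 0 0 0 0 0 0.35")

```text
time_s: 63.65
eef_pos: [507.1, 247.0, 132.9]
tcp_rot: [[-1.0, -0.026, 0.0], [-0.026, 1.0, 0.0], [-0.0, 0.0, -1.0]]
ft_force: [-0.3, -0.1, -1.8]
width: 39.0
grasp_force: 42.3
```

```bash
python3 -c "
from h import *
print('label',onz('top',(251.25,123),140))
plan((438,357,131,175,.35),(438,357,60,175,.35),(438,357,15,175,.35))
"
```

```text
label [681.9 244.2 140. ]
at [507.1 247.  132.9] -178.5
 0.331 0.559 0.010 0 0 0.144 0.35
 0.000 0.000 0.355 0 0 -0.000 0.35
 0.000 0.000 0.225 0 0 -0.000 0.35
```

Request:
apply_moves(commands="0.06 0.11 0 0 0 0.144 0.35;0.13 0.22 0 0 0 0.144 0.35;0.2 0.33 0 0 0 0.144 0.35;0.26 0.45 0.01 0 0 0.144 0.35;0.331 0.559 0.01 0 0 0.144 0.35")

```text
time_s: 64.07
eef_pos: [437.5, 358.1, 130.7]
tcp_rot: [[-0.996, 0.087, 0.0], [0.087, 0.996, 0.0], [-0.0, 0.0, -1.0]]
ft_force: [0.4, 1.0, -2.0]
width: 39.5
grasp_force: 42.3
```

Request:
apply_moves(commands="0 0 0 0 0 0 0.35;0 0 0 0 0 0 0.35;0 0 0 0 0 0 0.35;0 0 0 0 0 0 0.35;0 0 0 0 0 0 0.35")

```text
time_s: 64.48
eef_pos: [438.6, 356.1, 130.9]
tcp_rot: [[-0.996, 0.089, 0.0], [0.089, 0.996, -0.0], [-0.0, -0.0, -1.0]]
ft_force: [0.8, 0.3, -2.1]
width: 39.4
grasp_force: 42.3
```

Request:
apply_moves(commands="0 0 0.08 0 0 0 0.35;0 0 0.16 0 0 0 0.35;0 0 0.24 0 0 0 0.35;0 0 0.32 0 0 0 0.35;0 0 0.355 0 0 0 0.35")

```text
time_s: 64.9
eef_pos: [437.5, 355.3, 57.8]
tcp_rot: [[-0.996, 0.089, -0.003], [0.089, 0.996, -0.002], [0.002, -0.002, -1.0]]
ft_force: [-0.6, -1.3, -1.1]
width: 39.6
grasp_force: 42.3
```

Request:
apply_moves(commands="0 0 0.05 0 0 0 0.35;0 0 0.09 0 0 0 0.35;0 0 0.13 0 0 0 0.35;0 0 0.16 0 0 0 0.35;0 0 0.18 0 0 0 0.35")

```text
time_s: 65.32
eef_pos: [438.0, 356.9, 23.3]
tcp_rot: [[-0.996, 0.087, -0.0], [0.087, 0.996, -0.0], [0.0, -0.0, -1.0]]
ft_force: [0.4, -0.7, -2.3]
width: 39.8
grasp_force: 42.3
```

Request:
apply_moves(commands="0 0 0 0 0 0 0.35;0 0 0 0 0 0 0.35;0 0 0 0 0 0 0.35;0 0 0 0 0 0 0.35;0 0 0 0 0 0 0.35")

```text
time_s: 65.73
eef_pos: [438.3, 357.4, 24.4]
tcp_rot: [[-0.996, 0.087, 0.001], [0.087, 0.996, 0.001], [-0.001, 0.001, -1.0]]
ft_force: [0.1, -0.4, -2.0]
width: 38.9
grasp_force: 42.3
```

Contact is expected at about 13.2, so I lower 11 mm more, slowly.

Request:
apply_moves(commands="0 0 0.012 0 0 0 0.35;0 0 0.024 0 0 0 0.35;0 0 0.036 0 0 0 0.35;0 0 0.048 0 0 0 0.35;0 0 0.055 0 0 0 0.35")

```text
time_s: 66.15
eef_pos: [437.8, 356.9, 13.1]
tcp_rot: [[-0.996, 0.087, -0.0], [0.087, 0.996, -0.0], [0.0, -0.0, -1.0]]
ft_force: [-4.1, -3.7, 12.6]
width: 39.7
grasp_force: 43.9
```

Request:
apply_moves(commands="0 0 0 0 0 0 0.35;0 0 0 0 0 0 0.35;0 0 0 0 0 0 0.35;0 0 0 0 0 0 0.35;0 0 0 0 0 0 0.35")

```text
time_s: 66.57
eef_pos: [437.8, 356.9, 13.2]
tcp_rot: [[-0.996, 0.087, -0.0], [0.087, 0.996, -0.0], [0.0, -0.0, -1.0]]
ft_force: [-2.8, -1.8, 4.5]
width: 39.4
grasp_force: 43.1
```

Request:
apply_moves(commands="0 0 0 0 0 0 1;0 0 0 0 0 0 1;0 0 0 0 0 0 1;0 0 0 0 0 0 1;0 0 0 0 0 0 1")

```text
time_s: 66.98
eef_pos: [438.1, 357.1, 12.8]
tcp_rot: [[-0.996, 0.087, 0.0], [0.087, 0.996, 0.0], [-0.0, 0.0, -1.0]]
ft_force: [0.0, 0.1, -0.6]
width: 85.2
grasp_force: 0.0
```

Request:
apply_moves(commands="0 0 0 0 0 0 1;0 0 -0.06 0 0 0 1;0 0 -0.15 0 0 0 1;0 0 -0.3 0 0 0 1;0 0 -0.45 0 0 0 1")

```text
time_s: 67.4
eef_pos: [437.1, 356.3, 102.8]
tcp_rot: [[-0.996, 0.087, -0.002], [0.087, 0.996, -0.002], [0.002, -0.002, -1.0]]
ft_force: [1.2, 0.1, 0.9]
width: 85.2
grasp_force: 0.0
```

Request:
apply_moves(commands="0 0 -0.2 0 0 0 1;0 0 -0.4 0 0 0 1;0 0 -0.6 0 0 0 1;0 0 -0.6 0 0 0 1;0 0 -0.6 0 0 0 1")

```text
time_s: 67.82
eef_pos: [439.6, 358.4, 226.4]
tcp_rot: [[-0.996, 0.087, 0.006], [0.087, 0.996, 0.005], [-0.006, 0.005, -1.0]]
ft_force: [-0.3, -0.2, -0.2]
width: 85.3
grasp_force: 0.0
```

Request:
apply_moves(commands="0 -0.1 0 0 0 0 1;0 -0.25 0 0 0 0 1;0 -0.45 0 0 0 0 1;0 -0.65 0 0 0 0 1;0 -0.75 0 0 0 0 1")

```text
time_s: 68.23
eef_pos: [422.8, 203.8, 220.9]
tcp_rot: [[-0.996, 0.089, -0.004], [0.089, 0.996, -0.003], [0.004, -0.004, -1.0]]
ft_force: [-0.6, 1.0, -0.4]
width: 85.6
grasp_force: 0.0
```

Request:
apply_moves(commands="0 0 0 0 0 0 1;0 0 0 0 0 0 1;0 0 0 0 0 0 1;0 0 0 0 0 0 1;0 0 0 0 0 0 1")

```text
time_s: 68.65
eef_pos: [424.9, 208.6, 222.4]
tcp_rot: [[-0.996, 0.085, -0.001], [0.085, 0.996, -0.0], [0.001, -0.0, -1.0]]
ft_force: [0.1, -0.6, 0.1]
width: 85.4
grasp_force: 0.0
```

```bash
python3 -c "
from h import *
t=arm.capture('top'); s=arm.capture('side'); g=t.astype(int).sum(2)
sub=g[170:240,195:245]; ys,xs=np.where(g[185:225,205:236]>430); c=(xs.mean()+205,ys.mean()+185); print(len(xs),c,onz('top',c,42))
m=cv2.inRange(cv2.cvtColor(s,cv2.COLOR_RGB2HSV),(3,110,40),(14,255,255))
k,l,st,c=cv2.connectedComponentsWithStats(m)
print([(c[i].round(1).tolist(),int(st[i,4])) for i in range(1,k) if 100<st[i,4]<1000 and 360<c[i][0]<420]); p,a=pose();print(p)
for z in (175,133): print(proj('side',[[628.2,-147.5,z],[636.2,-23,z],[644.5,102,z]]).round(1).tolist())
d=s[160:225,360:410].astype(int).sum(2)<170
k,l,st,c=cv2.connectedComponentsWithStats(d.astype(np.uint8)); print([(st[i,:4]+[360,160,0,0]).tolist() for i in range(1,k) if st[i,4]>20])
"
```

```text
1240 (np.float64(220.0), np.float64(204.5)) [429.5 343.5  42. ]
[([369.3, 169.0], 178), ([380.5, 190.4], 260), ([394.0, 215.9], 340)]
[424.92254784 208.47313935 222.55641615]
[[397.9, 195.5], [383.7, 171.6], [372.1, 151.8]]
[[395.6, 209.0], [381.9, 184.3], [370.7, 163.8]]
[[369, 160, 5, 5], [380, 172, 7, 14], [393, 195, 10, 16]]
```

```bash
python3 -c "
from h import *
s=arm.capture('side').astype(int).sum(2); e=proj('side',[467,354.5,42])[0]; u,v=e.round().astype(int)
w=s[v-6:v+7,u-8:u+9]; j=np.unravel_index(w.argmax(),w.shape); print('button expected',e.round(1),'found',(u-8+j[1],v-6+j[0]),w.max(),np.median(w))
print(arm.get_state()['time_s']); print(arm.hand_in())"
```

```text
button expected [301.7 157.4] found (np.int64(302), np.int64(157)) 689 443.0
68.8
the job is handed in; nothing more can be done
None
```

The job is handed in at 68.8 s of the 210 s allowed: all three saddles are hung and pinned, the label was scanned from about 10 cm, and the scanner is back flat in the middle of its mat; no verdict was returned.

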